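# Put the class headsets on charge

### The arm

A 7-joint arm with a two-finger parallel gripper is mounted at the origin on the work surface. World frame = base frame: x ahead of the robot, y to its left, z up, the work surface at z = 0. Lengths are in m, angles in rad, forces in N, time in s.
With the tool pointing down it reaches from about 0.35 to 0.9 m from the base axis. Payload 8.1 kg.
Tool frame: the origin (TCP) lies midway between the tips of the shut fingers; the grasp point (between the pads) lies 19 mm behind it (ctrl.tcp_to_grasp is the distance from the TCP to the grasp point, in m); z points along the fingers, y is the direction in which the jaws open and shut (so a half turn about z gives the same grasp; the last joint's range is limited). The gripper opens to 92 mm and grips with 3 to 60 N. Pads are 19 mm wide; open, the fingers measure 130 mm over their backs; the gripper's body (75 mm by 190 mm) begins 47 mm behind the grasp point.
Start: joints at [1.04, 0.434, 0.025, 1.573, -0.012, 1.134, -0.075], TCP at [0.259, -0.569, 0.227] pointing down, gripper open.
Joint ranges: [-2.62, 2.62], [-0.44, 2.09], [-1.27, 1.32], [0.08, 2.57], [-1.32, 4.46], [0.12, 2], [-2.74, 2.74]. Speed limits (rad/s): [2.22, 2.22, 3.01, 3.01, 3.14, 3.14, 3.14].

### API

Orientations are given as a rotation vector (axis times angle).
In Python, from bench import ctrl gives the robot as it stands.
- The arm moves only by the tool step_arm, never from a script. Its argument "series" is a list of rows, each a list of 3 entries, a list of its own where there are three numbers: the shift along the tool's x, y, z each as a share of 20 cm, from -1 to 1, then the turn, a rotation vector about the tool's x, y, z each as a share of 30 degrees, from -1 to 1, then the closure, from 0 (fully open) to 1 (shut). In form: [[[x, y, z], [ax, ay, az], claw], ...]. A call has 1 to 20 rows; each row is the pose to reach, as a shift and turn from the pose commanded when the call began, along the tool's axes at that moment; what a row does not reach only later rows make up. A row lasts 1/8 s, in which the tool goes at most 62.5 mm and 10.7 degrees, less where a joint would pass 70% of its speed; a pose out of reach is approached as far as the arm can. A call with a number of a shift or a turn outside -1 to 1 is refused whole. A call with a gripper value outside its range is refused whole. The fingers move at their own pace and stop on an object; "grip_force" is the grip in N (left out, the last holds). Time passes only in rows, so rows that repeat a pose let the fingers close. It gives the time, the measured TCP pose, the force and the opening at its end, in the units of the state.
- ctrl.get_state(): the state, without advancing time (a new reading comes with each control period).
- ctrl.camera(name): name is "scene" or "top"; returns a dict with "img" (480x640x3 uint8, blue, green, red), "z_map" (480x640 float32, m along the optical axis (not along the pixel's ray), 0 where there is no reading), "mtx" (3x3 intrinsics, pixels), "k1" (the pictures are not rectified: a ray, as slopes to the right and down, at radius r is drawn at 1 + k1 r^2 times it, then the intrinsics apply), "rvec" (rotation vector, rad) and "tvec" (3), from world to camera coordinates, as OpenCV has them. Camera axes: x right, y down, z forward; pixel columns grow to the right and rows downward; lengths in m; the calibration is good to about 2 mm. A picture is of the moment at which its call begins.
- ctrl.job_done(): hands the job in, once; it reports no verdict.
Trained networks look in a picture, given as the dict that the camera call returned (one of the last four; its "shot" number tells which), for a name from the list of things; names that differ only in an ending like _2 or _b are one class to them, and where a whole thing is asked for, a point or a joint stands for the part that bears it (a point fixed in the world has none). Each returns a list of dicts, best first, with "conf" (0 to 1); they miss things now and then, are a little off and sometimes report something else, mostly with a low value. They report only what shows in the picture. A call takes as long as a camera call. They do not tell look-alikes from the thing itself.
- ctrl.search_frame(picture, query): "point" ([column, row] in pixels, amid what is visible of it).
- ctrl.regions_of(picture, query): "region" (480x640 bool, what is visible of it) and "point" ([column, row] in pixels, amid what is visible of it).
- ctrl.mark_of(picture, query): "point" ([column, row] in pixels: a listed point, or the origin of a listed thing).
The state is a dict: "t": time; "joint_pos": joint angles; "dq": joint speeds; "joint_torque": joint torques, N m; "position": TCP position; "eef_rot": TCP orientation; "force": force on the tool from outside, world axes, zero at the start; "wrist_torque": the same for the moment, N m; "gripper_width": finger opening in m.
Only numpy, scipy, OpenCV 4.12 (cv2) and the standard library are available. Lean on these libraries where they do the work, as an engineer would, in place of code of your own. Each camera call takes 0.05 s, during which the arm holds its last target.

### The job

Put the class headsets on charge: first turn the hub's orange selector a quarter turn clockwise, from the blue mark to the green marks, with the flat screwdriver, then hang every headset over the rail, its crown resting on the bar and one ear cup on either side. When all hang still, pull the red knob out to its stop, hold it there for a second and let it spring back in. Finish with the screwdriver upright in its stand again and all headsets hanging; do not touch the selector with the fingers, nor shift the mug or the mouse.

Things in the scene. Friction and masses are not known exactly. Their poses are not given: they have to be found in the camera images.
- rail: Fixed charging rail: a level steel bar, 16 mm in diameter, along this frame's y axis, its axis 150 mm above the desk (top of the bar at 158 mm), carried by two black posts at y = -190 and +190 mm (round feet of 68 mm diameter). Origin on the desk below the middle of the bar, z up. Room for four headsets side by side, 85 mm apart.
- rail_mid (a point): Middle of the rail's bar, on its axis; axes as rail (y along the bar).
- hub: Fixed grey charging hub, a box 130 x 130 x 60 mm. Origin at the centre of its underside, z up; its front, with the red knob, faces its own -x. On top is the orange selector; a blue mark (lesson) lies in front of it (-x) and green marks (charge) at its two sides (+y, -y).
- slot (a point): Centre of the top face of the orange slotted selector, 72 mm above the desk, on its upright turning axis. The selector is 46 mm across, with a straight slot right across it, 6 mm wide and 11 mm deep, open at both ends. This frame turns with the selector; the slot runs along its x axis.
- selector (a joint): Angle of the selector in rad, growing clockwise seen from above: 0 = slot in line with the blue mark (along the hub's x), 1.57 = slot in line with the green marks (along the hub's y). End stops at 0 and 1.57; starts near 0; stays where it is left (friction about 0.05 N m).
- knob (a joint): How far the red knob is pulled out of the hub's front, in m: 0 = in, 0.030 = out at its stop. It slides level along the hub's -x. A spring draws it in again: about 2 N when in, 8 N at the stop.
- knob_grip (a point): Middle of the red knob's round grip, on its axis, 40 mm above the desk; moves with the knob; its -x is the pulling direction. The grip is 26 mm in diameter and, when in, reaches from 10 to 40 mm in front of the hub, and ends in a flange 34 mm in diameter, 6 mm thick (19 mm out from this point at its end face). Free on both sides and from above.
- stand: Fixed blue screwdriver stand, an upright square tube, 42 mm outside, 22 mm inside, 80 mm high, on a 70 mm square foot. Origin on the desk on its axis.
- stand_mouth (a point): Centre of the stand's open mouth, 80 mm above the desk.
- screwdriver: Big flat screwdriver, 140 mm long, 90 g, upright in the stand with its handle up. Origin at the very tip of the blade, z from the tip up through the handle. Blade 14 mm wide (along its x), 3 mm thick (along y), 16 mm long; shaft 10 mm in diameter; handle 30 x 30 mm square (flats facing x and y), from 70 to 140 mm above the tip, yellow with a black end. In the stand the handle's lower end rests on the stand's rim, tip 10 mm above the desk.
- mug: White mug, 76 mm across, 90 mm high, a bystander. Origin under its centre.
- mouse: Black computer mouse, 105 x 62 x 34 mm, a bystander. Origin under its centre.
- headset1: Small blue headset, rigid, 140 mm wide (its x), 56 mm deep (its y), 140 mm high, 170 g, standing on its two ear cups (28 x 56 x 62 mm, 84 mm clear between them) with the headband up. Origin on the desk midway between the cups, z up. The crown of the band is a straight bar 80 mm long (x), 26 mm wide (y), 20 mm thick, from 120 to 140 mm above the origin. May be absent.
- crown1 (a point): Centre of the underside of headset1's crown, 120 mm above its origin; lies on the top of the bar when it hangs. Axes as the headset's.
- headset2: Small green headset, rigid, 140 mm wide (its x), 56 mm deep (its y), 140 mm high, 170 g, standing on its two ear cups (28 x 56 x 62 mm, 84 mm clear between them) with the headband up. Origin on the desk midway between the cups, z up. The crown of the band is a straight bar 80 mm long (x), 26 mm wide (y), 20 mm thick, from 120 to 140 mm above the origin. May be absent.
- crown2 (a point): Centre of the underside of headset2's crown, 120 mm above its origin; lies on the top of the bar when it hangs. Axes as the headset's.
- headset3: Small red headset, rigid, 140 mm wide (its x), 56 mm deep (its y), 140 mm high, 170 g, standing on its two ear cups (28 x 56 x 62 mm, 84 mm clear between them) with the headband up. Origin on the desk midway between the cups, z up. The crown of the band is a straight bar 80 mm long (x), 26 mm wide (y), 20 mm thick, from 120 to 140 mm above the origin. May be absent.
- crown3 (a point): Centre of the underside of headset3's crown, 120 mm above its origin; lies on the top of the bar when it hangs. Axes as the headset's.
- headset4: Small white headset, rigid, 140 mm wide (its x), 56 mm deep (its y), 140 mm high, 170 g, standing on its two ear cups (28 x 56 x 62 mm, 84 mm clear between them) with the headband up. Origin on the desk midway between the cups, z up. The crown of the band is a straight bar 80 mm long (x), 26 mm wide (y), 20 mm thick, from 120 to 140 mm above the origin. May be absent.
- crown4 (a point): Centre of the underside of headset4's crown, 120 mm above its origin; lies on the top of the bar when it hangs. Axes as the headset's.
There are look-alikes about, which are no part of the job. There is more than one size of the screwdriver; the one meant has the size given above.

How it is judged:
By the outcome, as a careful person would: the job done as asked, in the order asked, and still so for the second after the job is handed in, with the robot touching nothing.
Of headset1, headset2, headset3, headset4 only 2 to 4 are there at a start; the rules pass over those that are not, and their reading is None.
At some moment in a run one of headset1, headset2, headset3, headset4 may be knocked a few centimetres aside while the robot is not near it.
It also fails if it takes over 210 s, if anything falls off the work surface, if the arm or the gripper's body presses on something with over 40 N, if the wrist force passes 120 N, or if a joint passes its speed limit or range.

## Working session

There is one attempt and no reset: what is moved stays moved. The work goes in short steps, Python scripts to look and compute and a tool call to move; the robot and the scene stay as the last step left them, time stands still between calls to the robot, and variables do not carry over. Pictures are saved under pics/ and viewed, and the job is handed in when it is done.

Besides the shell and the picture viewer there is one more tool, called after "Call:" as name([rows], argument=value, ...), one row to a line, values as JSON. step_arm: Moves the arm, as the interface text tells. Shift numbers are shares of 20 cm and turn numbers shares of 30 degrees, none past 1 either way. Its arguments: {"type":"object","properties":{"series":{"type":"array","items":{"type":"array"}},"grip_force":{"type":"number"}},"required":["series"]}

```bash
ls; mkdir -p pics
python3 - <<'E'
from bench import ctrl
import cv2,numpy as np
for n in ["scene","top"]:
    c=ctrl.camera(n); cv2.imwrite(f"pics/{n}0.png",c["img"]); print(n,c["mtx"].tolist(),c["k1"],c["rvec"],c["tvec"],c["shot"])
print(ctrl.get_state())
E
```

```text
pics
scene [[446.94933920016166, 0.0, 321.4942289628633], [0.0, 446.94933920016166, 247.66014215400466], [0.0, 0.0, 1.0]] -0.03453084022300223 [ 2.25778453  0.88332071 -0.35729224] [-0.47063232 -0.17470243  1.24011794] 1
top [[485.6678752964959, 0.0, 316.51586820875315], [0.0, 485.6678752964959, 237.94062034831234], [0.0, 0.0, 1.0]] -0.12890687538593631 [ 2.16667764 -2.15100281  0.14703885] [0.02517755 0.60867855 1.12296917] 2
{'t': 0.1, 'joint_pos': array([ 1.04040261,  0.43513625,  0.02497277,  1.57397953, -0.01158554,
        1.1339734 , -0.07509115]), 'dq': array([ 1.89419820e-04, -1.47149075e-03,  4.58931298e-04, -4.29552622e-03,
       -7.29361546e-06,  2.47909529e-03,  1.73064715e-04]), 'joint_torque': array([ 3.95060575e-03, -6.69126749e+01,  9.88604464e-01, -3.15143108e+01,
       -6.04178058e-02,  3.75467318e-02,  5.25903170e-05]), 'position': array([ 0.25905936, -0.56830445,  0.22604431]), 'eef_rot': array([-3.06876102e+00, -6.66509663e-01,  6.57298635e-04]), 'force': array([ 0.17396446, -0.10133563,  0.52016852]), 'wrist_torque': array([ 0.00764386, -0.00718445, -0.03120429]), 'gripper_width': 0.09154895837880767}
```

View pics/scene0.png

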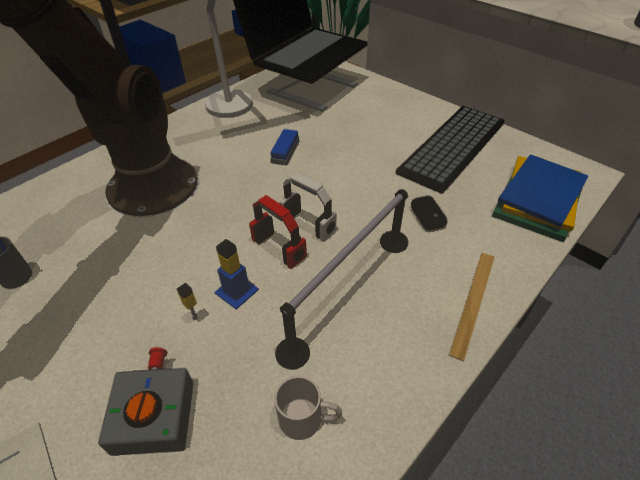

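View pics/top0.png

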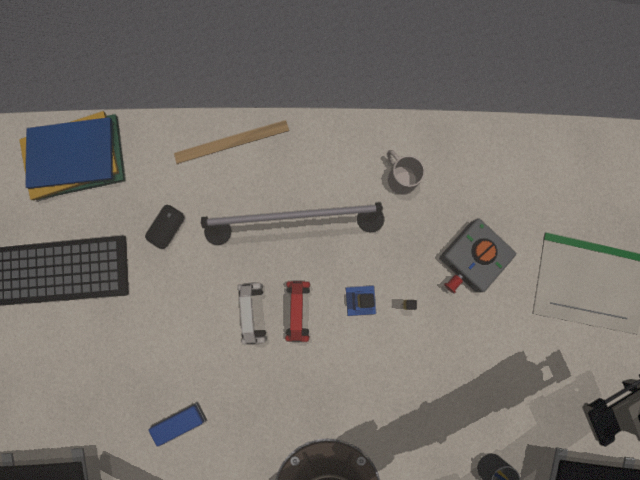

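The scene view shows a red headset (278,228) and a white one (310,205). The stand with the large screwdriver is at (232,270), a small look-alike at (188,300), the hub at (145,410), the rail from (290,310) to (400,197), the mug at (300,405) and the mouse at (428,212).

```bash
cat > h.py <<'E'
from bench import ctrl
import cv2,numpy as np
from scipy.spatial.transform import Rotation as R
def dist(c): return np.array([c["k1"],0,0,0,0],float)
def cloud(c):
    v,u=np.mgrid[0:480,0:640]
    p=cv2.undistortPoints(np.stack([u,v],-1).reshape(-1,1,2).astype(float),c["mtx"],dist(c)).reshape(480,640,2)
    z=c["z_map"]; P=np.dstack([p*z[...,None],z])
    Rm=cv2.Rodrigues(np.array(c["rvec"]))[0]
    W=(P-np.array(c["tvec"]).ravel())@Rm
    W[z<=0]=np.nan
    return W
def ray(c,px,zp):
    p=cv2.undistortPoints(np.array(px,float).reshape(1,1,2),c["mtx"],dist(c)).ravel()
    Rm=cv2.Rodrigues(np.array(c["rvec"]))[0]
    o=-Rm.T@np.array(c["tvec"]).ravel(); d=Rm.T@np.array([p[0],p[1],1])
    return o+d*(zp-o[2])/d[2]
def proj(c,X):
    return cv2.projectPoints(np.array(X,float).reshape(-1,1,3),np.array(c["rvec"]),np.array(c["tvec"]),c["mtx"],dist(c))[0].reshape(-1,2)
def rect(pts):
    (cx,cy),(w,h),a=cv2.minAreaRect((pts[:,:2]*1000).astype(np.float32)); return np.round([cx,cy,w,h,a],1)
E
cat > look.py <<'E'
from h import *
for n in ["top","scene"]:
    c=ctrl.camera(n); W=cloud(c)
    print("==",n)
    for q,zp in [("slot",.072),("knob_grip",.04),("stand_mouth",.08),("rail_mid",.15),("crown1",.12),("crown2",.12),("crown3",.12),("crown4",.12)]:
        r=ctrl.mark_of(c,q)
        print("mark",q,[(np.round(x["point"],1).tolist(),round(x["conf"],2),np.round(ray(c,x["point"],zp),3)[:2].tolist()) for x in r[:3]])
    for q in ["hub","knob","selector","stand","screwdriver","rail","mug","mouse","headset1","headset2","headset3","headset4"]:
        for x in ctrl.regions_of(c,q)[:3]:
            p=W[x["region"]]; p=p[~np.isnan(p[:,0])]
            if len(p)<5: continue
            zt=np.percentile(p[:,2],97); top=p[p[:,2]>zt-.008]
            print(q,round(x["conf"],2),np.round(x["point"],0),"n",len(p),"zmax",round(zt,3),"toprect",rect(top),"all",rect(p))
E
python3 look.py
```

```text
== top
mark slot []
mark knob_grip [([454.9, 282.7], 0.78, [0.503, -0.303])]
mark stand_mouth []
mark rail_mid [([288.9, 217.5], 0.83, [0.639, 0.091]), ([293.3, 227.6], 0.25, [0.616, 0.081])]
mark crown1 [([297.6, 311.4], 0.8, [0.436, 0.07]), ([248.7, 316.9], 0.78, [0.423, 0.177])]
mark crown2 [([297.6, 311.4], 0.8, [0.436, 0.07]), ([248.7, 316.9], 0.78, [0.423, 0.177])]
mark crown3 [([297.6, 311.4], 0.8, [0.436, 0.07]), ([248.7, 316.9], 0.78, [0.423, 0.177])]
mark crown4 [([297.6, 311.4], 0.8, [0.436, 0.07]), ([248.7, 316.9], 0.78, [0.423, 0.177])]
hub 0.69 [477. 259.] n 3318 zmax 0.073 toprect [ 568.1 -363.2  111.4  110.8   48.4] all [ 552.3 -345.5  133.2  175.7   47.5]
knob 0.15 [292. 219.] n 2290 zmax 0.162 toprect [642.8  84.6  23.8 394.4   5.2] all [647.9  90.6  72.5 457.3   5.4]
selector 0.51 [487. 250.] n 322 zmax 0.077 toprect [ 577.8 -369.    44.8   46.1   44.3] all [ 579.3 -370.5   45.    50.2   43.7]
stand 0.65 [354. 300.] n 614 zmax 0.084 toprect [461.3 -78.1  42.1  41.4   4. ] all [462.2 -78.4  72.8  69.6   3. ]
stand 0.4 [292. 219.] n 2351 zmax 0.162 toprect [642.9  84
[... 4803 characters left out ...]
0. 197.] n 1552 zmax 0.141 toprect [429.1 140.8 112.   81.8  87.6] all [384.9 219.1 138.2 275.   50.3]
headset3 0.73 [274. 226.] n 1907 zmax 0.14 toprect [437.   70.7  82.9  26.5   1. ] all [390.1 105.4 127.  247.7  80.3]
headset3 0.71 [331. 269.] n 3375 zmax 0.159 toprect [644.3  83.3  25.1 393.5   5.3] all [620.3 163.6 120.5 611.6  10.8]
headset4 0.87 [320. 197.] n 1552 zmax 0.141 toprect [429.1 140.8 112.   81.8  87.6] all [384.9 219.1 138.2 275.   50.3]
headset4 0.73 [274. 226.] n 1907 zmax 0.14 toprect [437.   70.7  82.9  26.5   1. ] all [390.1 105.4 127.  247.7  80.3]
headset4 0.71 [331. 269.] n 3375 zmax 0.159 toprect [644.3  83.3  25.1 393.5   5.3] all [620.3 163.6 120.5 611.6  10.8]
```

```bash
cat > fit.py <<'E'
from h import *
for n in ["top","scene"]:
    c=ctrl.camera(n); W=cloud(c)
    # bar points by geometry: near the rail, top of bar
    x,y,z=W[...,0],W[...,1],W[...,2]
    m=(z>.145)&(z<.168)&(abs(x-.643+(y-.084)*.09)<.03)&(abs(y-.084)<.165)
    p=W[m]; f=np.polyfit(p[:,1]-.084,p[:,0],1); zt=np.percentile(p[:,2],90)
    print(n,"rail x at y=.084",f[1].round(4),"yaw",np.degrees(-np.arctan(f[0])).round(2),"n",len(p),"ztop",zt.round(4))
    m2=(z>.145)&(z<.175)&(abs(x-.643+(y-.084)*.09)<.03)&(abs(y-.084)<.24); yy=W[m2][:,1]; print(" y extent",yy.min(),yy.max())
    # hub: green and blue marks, slot
    hsv=cv2.cvtColor(c["img"],cv2.COLOR_BGR2HSV); near=(np.hypot(x-.57,y+.365)<.1)
    for nm,lo,hi in [("blue",(100,80,30),(130,255,255)),("green",(45,80,30),(85,255,255)),("orange",(3,130,90),(18,255,255))]:
        k=(cv2.inRange(hsv,lo,hi)>0)&near
        nl,lab,st,ce=cv2.connectedComponentsWithStats(k.astype(np.uint8))
        for i in range(1,nl):
            if st[i,4]>8:
                q=W[lab==i]; zz=.072 if nm=="orange" else .06
                print("  ",nm,st[i,4],ce[i].round(1),ray(c,ce[i],zz).round(4),q[:,:2].mean(0).round(4))
    uv=proj(c,[[.575,-.369,.072]])[0]; u0,v0=(uv-30).astype(int); u0=max(u0,0)
    cv2.imwrite(f"pics/hub_{n}.png",cv2.resize(c["img"][v0:v0+60,u0:u0+60],None,fx=9,fy=9,interpolation=cv2.INTER_CUBIC)); print(u0,v0)
E
python3 fit.py
```

```text
top rail x at y=.084 0.6443 yaw 5.5 n 1097 ztop 0.16
 y extent -0.11277667797972697 0.2812918295652332
   blue 20 [471.5 265.5] [ 0.5428 -0.3381  0.06  ] [ 0.5427 -0.3376]
   green 14 [469.5 237.5] [ 0.6097 -0.3354  0.06  ] [ 0.6095 -0.3349]
   green 14 [498.5 264.5] [ 0.5453 -0.4047  0.06  ] [ 0.5451 -0.404 ]
   orange 134 [482.3 246.9] [ 0.5859 -0.3619  0.072 ] [ 0.586 -0.362]
   orange 133 [488.6 254.1] [ 0.569  -0.3766  0.072 ] [ 0.5689 -0.3765]
455 221
scene rail x at y=.084 0.6462 yaw 5.26 n 1184 ztop 0.158
 y extent -0.11473138642439243 0.28138389347698106
   blue 41 [147.4 382.4] [ 0.542  -0.3385  0.06  ] [ 0.5419 -0.3385]
   green 44 [170.  406.6] [ 0.6081 -0.3364  0.06  ] [ 0.608  -0.3363]
   green 47 [114.2 410.1] [ 0.5445 -0.4049  0.06  ] [ 0.5443 -0.4049]
   green 32 [165.2 431.5] [ 0.6376 -0.366   0.06  ] [ 0.6375 -0.366 ]
   orange 20 [159.6 360.8] [ 0.5297 -0.3013  0.072 ] [ 0.5132 -0.2984]
   orange 12 [149.  363.6] [ 0.5207 -0.3174  0.072 ] [ 0.5048 -0.3152]
   orange 256 [133.4 405.7] [ 0.5688 -0.3784  0.072 ] [ 0.5681 -0.3784]
   orange 257 [146.9 406.3] [ 0.5861 -0.3634  0.072 ] [ 0.5851 -0.3633]
110 374
```

```bash
python3 -c "
import cv2,numpy as np
a=cv2.imread('pics/hub_top.png');b=cv2.imread('pics/hub_scene.png')
cv2.imwrite('pics/hub_both.png',cv2.resize(np.hstack([a,b]),(800,400)))"
```

```text
(no output)
```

View pics/hub_both.png

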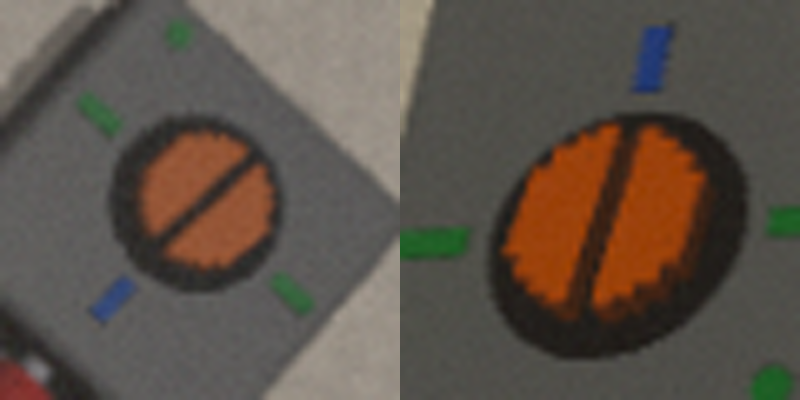

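The crops show the slot running diagonally, turned a few degrees clockwise past the blue mark. By my fit that puts its yaw at about -49° with the hub at -43°, and its centre at (0.577, -0.370).

```bash
cat > plan.py <<'E'
import sys
from h import *
# usage: plan.py x y z yaw_of_tool_y(deg)   -> full shift/turn in shares (may exceed 1)
def plan(x,y,z,yaw,s=None):
    s=s or ctrl.get_state(); R0=R.from_rotvec(s["eef_rot"])
    a=np.radians(yaw); ty=np.array([np.cos(a),np.sin(a),0]); tz=np.array([0,0,-1.]); tx=np.cross(ty,tz)
    R1=R.from_matrix(np.c_[tx,ty,tz]); d=R0.inv().apply(np.array([x,y,z])-s["position"]); r=(R0.inv()*R1).as_rotvec(degrees=True)
    ty0=R0.apply([0,1,0]); 
    print("t",round(s["t"],2),"pos",s["position"].round(4),"ytool yaw",np.degrees(np.arctan2(ty0[1],ty0[0])).round(2),"tz",R0.apply([0,0,1]).round(4),"w",round(s["gripper_width"],4),"F",s["force"].round(1),"j",s["joint_pos"].round(2))
    print("shift",(d/.2).round(4).tolist(),"turn",(r/30).round(4).tolist())
if __name__=="__main__": plan(*map(float,sys.argv[1:5]))
E
python3 plan.py .461 -.079 .26 6.5
```

```text
t 2.3 pos [ 0.2593 -0.5687  0.2267] ytool yaw -65.5 tz [-0. -0. -1.] w 0.0918 F [-0.4  0.5 -0.4] j [ 1.04  0.43  0.03  1.57 -0.01  1.13 -0.08]
shift [1.9333, -1.8096, -0.1664] turn [0.0, 0.0001, -2.3999]
```

Call:
step_arm([
  [[0.25, -0.25, -0.1], [0, 0, -0.3], 0],
  [[0.5, -0.48, -0.1], [0, 0, -0.6], 0],
  [[0.75, -0.7, -0.1], [0, 0, -0.9], 0],
  [[0.96, -0.9, -0.1], [0, 0, -1], 0],
  [[0.96, -0.9, -0.1], [0, 0, -1], 0],
  [[0.96, -0.9, -0.1], [0, 0, -1], 0],
])

```text
t: 3.05
position: [0.3597, -0.325, 0.247]
eef_rot: [2.791, 1.44, 0.0]
force: [0.4, -1.3, 0.7]
gripper_width: 0.0919
```

```bash
python3 plan.py .461 -.079 .26 6.5
```

```text
t 3.05 pos [ 0.3597 -0.325   0.247 ] ytool yaw -35.41 tz [ 4.e-04 -6.e-04 -1.e+00] w 0.0919 F [ 0.4 -1.3  0.7] j [ 0.79  0.2  -0.2   1.86  0.04  1.08 -0.04]
shift [1.2958, -0.2997, -0.0654] turn [0.0011, 0.001, -1.397]
```

Call:
step_arm([
  [[0.3, -0.08, -0.05], [0, 0, -0.3], 0],
  [[0.6, -0.14, -0.05], [0, 0, -0.65], 0],
  [[0.9, -0.2, -0.05], [0, 0, -0.95], 0],
  [[1, -0.25, -0.06], [0, 0, -1], 0],
  [[1, -0.25, -0.06], [0, 0, -1], 0],
])

```text
t: 3.68
position: [0.4349, -0.1339, 0.2588]
eef_rot: [2.326, 2.111, -0.0]
force: [-1.6, -0.9, -0.2]
gripper_width: 0.0917
```

```bash
python3 plan.py .461 -.079 .18 6.5
```

```text
t 3.67 pos [ 0.4349 -0.1339  0.2588] ytool yaw -5.54 tz [ 0.e+00 -2.e-04 -1.e+00] w 0.0917 F [-1.6 -0.9 -0.2] j [ 0.55  0.16 -0.42  1.89  0.07  1.1   0.01]
shift [0.286, 0.1032, 0.3938] turn [0.0, 0.0003, -0.4013]
```

Call:
step_arm([
  [[0.286, 0.103, 0.1], [0, 0, -0.4], 0],
  [[0.286, 0.103, 0.3], [0, 0, -0.4], 0],
  [[0.286, 0.103, 0.5], [0, 0, -0.4], 0],
  [[0.286, 0.103, 0.65], [0, 0, -0.4], 0],
  [[0.286, 0.103, 0.78], [0, 0, -0.4], 0],
  [[0.286, 0.103, 0.78], [0, 0, -0.4], 0],
  [[0.286, 0.103, 0.78], [0, 0, -0.4], 0],
])

```text
t: 4.55
position: [0.4611, -0.08, 0.1034]
eef_rot: [2.094, 2.34, -0.0]
force: [0.1, -0.6, 1.0]
gripper_width: 0.0919
```

```bash
python3 plan.py .461 -.079 .103 6.5
python3 - <<'E'
from h import *
c=ctrl.camera("scene"); cv2.imwrite("pics/s1.png",cv2.resize(c["img"][180:340,140:340],(800,640))[:600])
E
```

```text
t 4.55 pos [ 0.4611 -0.08    0.1034] ytool yaw 6.35 tz [ 6.e-04 -7.e-04 -1.e+00] w 0.0919 F [ 0.1 -0.6  1. ] j [ 0.41  0.38 -0.44  2.06  0.24  0.75 -0.07]
shift [0.005, -0.0002, 0.0019] turn [0.0009, 0.0014, -0.005]
```

View pics/s1.png

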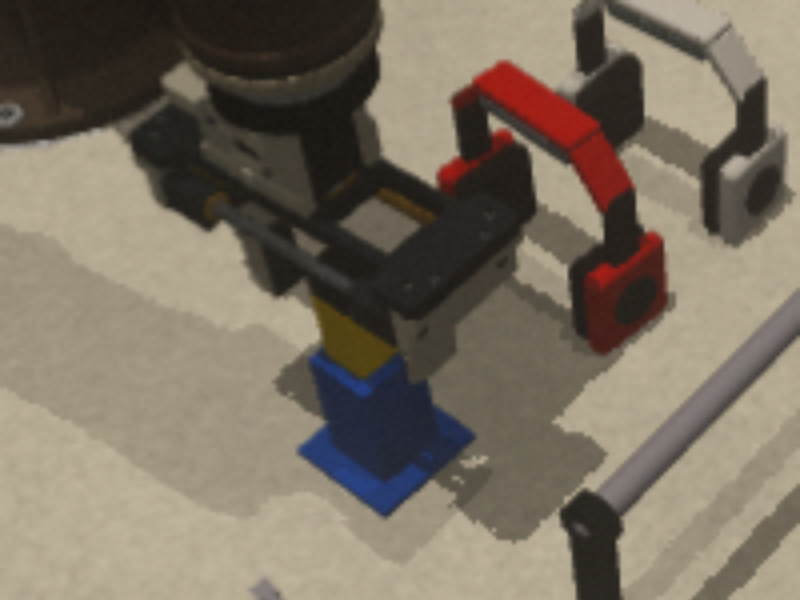

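The fingers straddle the yellow handle above the stand, so I'll close the grip.

Call:
step_arm([
  [[0.0, 0, 0], [0, 0, 0], 0.5],
  [[0, 0, 0], [0, 0, 0], 0.8],
  [[0, 0, 0], [0, 0, 0], 1],
  [[0, 0, 0], [0, 0, 0], 1],
  [[0, 0, 0], [0, 0, 0], 1],
  [[0, 0, 0], [0, 0, 0], 1],
  [[0, 0, 0], [0, 0, 0], 1],
  [[0, 0, 0], [0, 0, 0], 1],
], grip_force=35)

```text
t: 5.6
position: [0.4607, -0.0784, 0.1027]
eef_rot: [-2.092, -2.344, 0.0]
force: [-0.9, -0.8, -0.6]
gripper_width: 0.0303
```

Call:
step_arm([
  [[0, 0, -0.1], [0, 0, 0], 1],
  [[0, 0, -0.2], [0, 0, 0], 1],
  [[0, 0, -0.35], [0, 0, 0], 1],
  [[0, 0, -0.5], [0, 0, 0], 1],
  [[0, 0, -0.65], [0, 0, 0], 1],
  [[0, 0, -0.8], [0, 0, 0], 1],
  [[0, 0, -0.8], [0, 0, 0], 1],
])

```text
t: 6.48
position: [0.4619, -0.0784, 0.2646]
eef_rot: [2.09, 2.341, 0.003]
force: [0.2, -0.2, -1.7]
gripper_width: 0.0301
```

```bash
python3 plan.py .461 -.079 .26 6.5
python3 - <<'E'
from h import *
a=[]
for n in ["scene","top"]:
    c=ctrl.camera(n); s=ctrl.get_state(); T=R.from_rotvec(s["eef_rot"])
    tip=s["position"]+T.apply([0,0,.093]); u,v=proj(c,[tip])[0].astype(int); print(n,u,v)
    a.append(cv2.resize(c["img"][v-40:v+40,u-40:u+40],(400,400),interpolation=cv2.INTER_CUBIC))
cv2.imwrite("pics/s2.png",np.hstack(a))
E
```

```text
t 6.47 pos [ 0.4619 -0.0784  0.2646] ytool yaw 6.5 tz [ 3.9e-03 -8.0e-04 -1.0e+00] w 0.0301 F [ 0.2 -0.2 -1.7] j [ 0.48  0.19 -0.49  1.85  0.1   1.12  0.07]
shift [-0.0024, -0.0048, 0.0232] turn [0.0072, 0.0023, 0.0]
scene 224 237
top 368 300
```

View pics/s2.png

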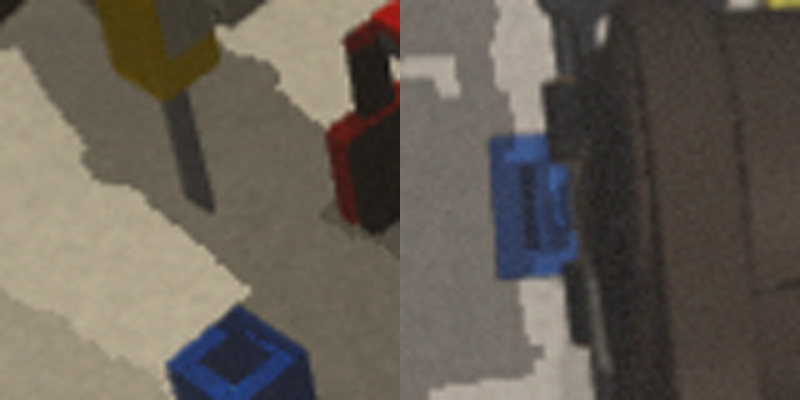

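```bash
cat > blade.py <<'E'
from h import *
c=ctrl.camera("scene"); s=ctrl.get_state(); T=R.from_rotvec(s["eef_rot"])
Rm=cv2.Rodrigues(np.array(c["rvec"]))[0]; print("cam",-Rm.T@np.array(c["tvec"]).ravel())
b=np.array([[x,y,z] for z in (0,-.016) for x,y in ((-.007,-.0015),(.007,-.0015),(.007,.0015),(-.007,.0015))])
tip=np.array([0,0,.093]); u0,v0=(proj(c,[s["position"]+T.apply(tip)])[0]-20).astype(int)
im=cv2.resize(c["img"][v0:v0+40,u0:u0+40],(400,400),interpolation=cv2.INTER_CUBIC); out=[im]
for sw in (0,1):
    q=b[:,[1,0,2]] if sw else b
    P=(proj(c,s["position"]+T.apply(q+tip))-[u0,v0]+.5)*10
    k=im.copy()
    for i in range(4):
        for j,l in ((i,(i+1)%4),(i+4,(i+1)%4+4),(i,i+4)): cv2.line(k,tuple(P[j].astype(int)),tuple(P[l].astype(int)),(0,0,255) if not sw else (0,255,0),1)
    out.append(k)
cv2.imwrite("pics/blade%d.png"%c["shot"],cv2.resize(np.hstack(out),(798,266))); print(c["shot"])
E
python3 blade.py
```

```text
cam [ 1.0109617  -0.38671676  0.78632997]
10
```

View pics/blade10.png

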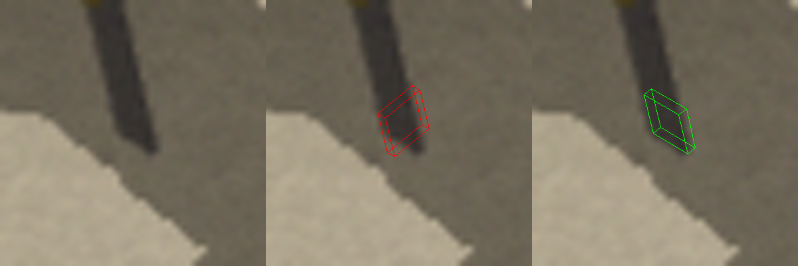

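The green model, with the blade along the tool's y axis, matches the picture. I'll carry it over to the hub.

```bash
python3 plan.py .577 -.37 .265 -49
```

```text
t 6.62 pos [ 0.4601 -0.0785  0.2618] ytool yaw 6.5 tz [-0.0014 -0.     -1.    ] w 0.0301 F [ 0.8 -0.4 -1.6] j [ 0.48  0.19 -0.49  1.86  0.1   1.12  0.07]
shift [-1.5143, 0.4157, -0.0166] turn [-0.0025, 0.001, 1.8501]
```

Call:
step_arm([
  [[-0.2, 0.05, 0], [0, 0, 0.25], 1],
  [[-0.4, 0.1, 0], [0, 0, 0.5], 1],
  [[-0.6, 0.15, 0], [0, 0, 0.75], 1],
  [[-0.8, 0.2, 0], [0, 0, 0.95], 1],
  [[-0.95, 0.25, 0], [0, 0, 0.95], 1],
  [[-0.95, 0.25, 0], [0, 0, 0.95], 1],
])

```text
t: 7.38
position: [0.5314, -0.264, 0.2605]
eef_rot: [-2.606, -1.751, 0.003]
force: [0.1, 0.8, -0.4]
gripper_width: 0.0301
```

```bash
python3 plan.py .577 -.37 .265 -49
```

```text
t 7.38 pos [ 0.5314 -0.264   0.2605] ytool yaw -22.19 tz [-2.8e-03  4.0e-04 -1.0e+00] w 0.0301 F [ 0.1  0.8 -0.4] j [ 0.59  0.38 -0.3   1.58  0.12  1.2  -0.13]
shift [-0.4047, 0.4113, -0.0233] turn [-0.0049, 0.0026, 0.8938]
```

Call:
step_arm([
  [[-0.2, 0.2, 0], [0, 0, 0.3], 1],
  [[-0.35, 0.35, 0], [0, 0, 0.6], 1],
  [[-0.405, 0.41, 0.05], [0, 0, 0.89], 1],
  [[-0.405, 0.41, 0.15], [0, 0, 0.89], 1],
  [[-0.405, 0.41, 0.3], [0, 0, 0.89], 1],
  [[-0.405, 0.41, 0.35], [0, 0, 0.89], 1],
  [[-0.405, 0.41, 0.35], [0, 0, 0.89], 1],
  [[-0.405, 0.41, 0.35], [0, 0, 0.89], 1],
])

```text
t: 8.38
position: [0.5782, -0.3674, 0.1939]
eef_rot: [2.939, 1.108, 0.002]
force: [-0.0, 0.1, -0.6]
gripper_width: 0.0303
```

```bash
python3 plan.py .577 -.37 .19 -49; sed -i 's/blade%d/bladeh%d/' blade.py; sed -i 's/v0-20/v0-20/; s/-20).astype/-26).astype/; s/v0+40,u0:u0+40/v0+52,u0:u0+52/; s#(400,400)#(520,520)#' blade.py; python3 blade.py; ls pics
```

```text
t 8.38 pos [ 0.5782 -0.3674  0.1939] ytool yaw -48.68 tz [ 1.5e-03 -6.0e-04 -1.0e+00] w 0.0303 F [-0.   0.1 -0.6] j [ 0.59  0.57 -0.16  1.44  0.1   1.14 -0.44]
shift [-0.0132, 0.0059, 0.0196] turn [0.0028, -0.0013, 0.0105]
cam [ 1.0109617  -0.38671676  0.78632997]
11
blade10.png
bladeh11.png
hub_both.png
hub_scene.png
hub_top.png
s1.png
s2.png
scene0.png
top0.png
```

View pics/bladeh11.png

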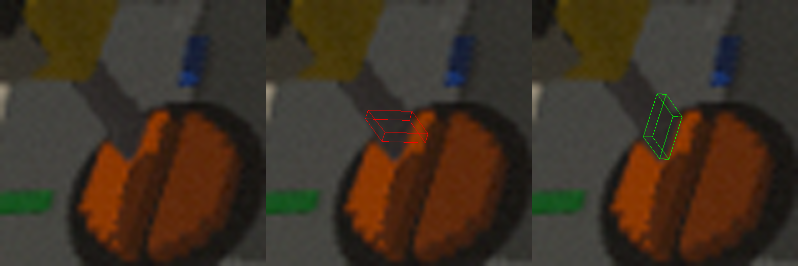

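Call:
step_arm([
  [[-0.01, 0.006, 0.05], [0, 0, 0.01], 1],
  [[-0.01, 0.006, 0.095], [0, 0, 0.01], 1],
  [[-0.01, 0.006, 0.095], [0, 0, 0.01], 1],
  [[-0.01, 0.006, 0.095], [0, 0, 0.01], 1],
  [[-0.01, 0.006, 0.095], [0, 0, 0.01], 1],
])

```text
t: 9.05
position: [0.5771, -0.3696, 0.174]
eef_rot: [2.942, 1.1, 0.001]
force: [-0.2, -0.6, -0.8]
gripper_width: 0.03
```

```bash
python3 plan.py .577 -.37 .171 -49
python3 - <<'E'
from h import *
a=[]
for n in ["scene","top"]:
    c=ctrl.camera(n); u0,v0=(proj(c,[.577,-.37,.075])[0]-20).astype(int); print(n,u0,v0)
    a.append(cv2.resize(c["img"][v0:v0+40,u0:u0+40],(400,400),interpolation=cv2.INTER_NEAREST))
o=np.hstack(a); o=np.clip(o.astype(float)*1.6,0,255).astype(np.uint8)
cv2.imwrite("pics/n1.png",o)
E
```

```text
t 9.05 pos [ 0.5771 -0.3696  0.174 ] ytool yaw -48.99 tz [ 5.e-04 -2.e-04 -1.e+00] w 0.03 F [-0.2 -0.6 -0.8] j [ 0.59  0.58 -0.16  1.46  0.1   1.11 -0.44]
shift [-0.0016, 0.001, 0.0151] turn [0.0009, -0.0004, 0.0003]
scene 119 384
top 466 230
```

View pics/n1.png

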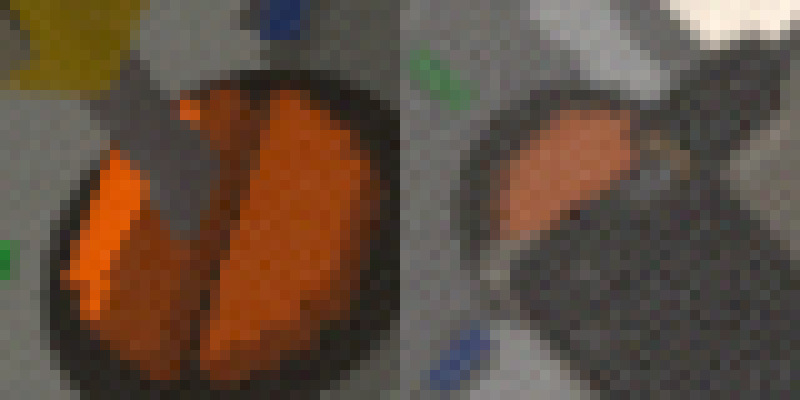

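```bash
cat > ov.py <<'E'
from h import *
import sys
ox,oy,L,cx,cy,yaw,name=[float(a) for a in sys.argv[1:7]]+[sys.argv[7]]
c=ctrl.camera("scene"); s=ctrl.get_state(); T=R.from_rotvec(s["eef_rot"])
u0,v0=(proj(c,[.577,-.37,.075])[0]-20).astype(int); S=14
im=cv2.resize(c["img"][v0:v0+40,u0:u0+40],(40*S,40*S),interpolation=cv2.INTER_NEAREST); im=np.clip(im*1.6,0,255).astype(np.uint8)
pp=lambda X:((proj(c,X)-[u0,v0]+.5)*S).astype(int)
b=np.array([[x,y,z] for z in (0,-.016) for x,y in ((-.0015,-.007),(.0015,-.007),(.0015,.007),(-.0015,.007))])+[ox,oy,L]
P=pp(s["position"]+T.apply(b))
for i in range(4):
    for j,l in ((i,(i+1)%4),(i+4,(i+1)%4+4),(i,i+4)): cv2.line(im,tuple(map(int,P[j])),tuple(map(int,P[l])),(0,255,0),1)
a=np.radians(yaw); d=np.array([np.cos(a),np.sin(a),0]); n=np.array([-d[1],d[0],0]); C=np.array([cx,cy,.072])
th=np.linspace(0,6.283,60); h=np.sqrt(.023**2-.003**2)
circ=pp([C+.023*np.array([np.cos(t),np.sin(t),0]) for t in th]); cv2.polylines(im,[circ.reshape(-1,1,2).astype(np.int32)],True,(255,255,0),1)
for k in (-1,1):
    q=pp([C+d*h+n*.003*k,C-d*h+n*.003*k]); cv2.line(im,tuple(map(int,q[0])),tuple(map(int,q[1])),(255,255,255),1)
cv2.imwrite("pics/"+name,im)
E
python3 ov.py 0 0 .093 .577 -.3707 -49 ov1.png
```

```text
(no output)
```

View pics/ov1.png

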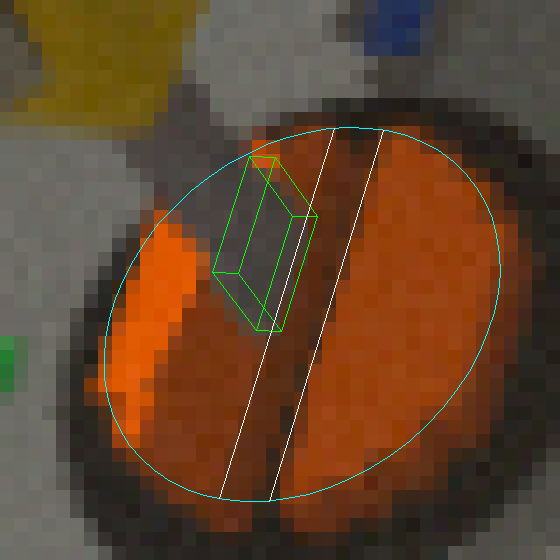

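Run:
```python
from h import *
import scipy.ndimage as nd
for n in ["scene","top"]:
    c=ctrl.camera(n); img=cv2.imread(f"pics/{n}0.png").astype(float)
    # rectify a top-plane view z=.072, 0.25mm grid
    g=np.arange(-30,30.01,.25)/1000; X,Y=np.meshgrid(g,g,indexing='ij')
    C=np.array([.577,-.370]); P=np.stack([X+C[0],Y+C[1],np.full_like(X,.072)],-1).reshape(-1,3)
    uv=proj(c,P); r=cv2.remap(img[:,:,2].astype(np.float32),uv[:,0].reshape(X.shape).astype(np.float32),uv[:,1].reshape(X.shape).astype(np.float32),cv2.INTER_LINEAR)
    best=[]
    rr=np.hypot(X,Y)
    for yaw in np.arange(-56,-38,.5):
        a=np.radians(yaw); nn=np.array([-np.sin(a),np.cos(a)]); 
        for o in np.arange(-5,5.1,.25)/1000:
            d=X*nn[0]+Y*nn[1]-o
            m=(abs(d)<.0025)&(rr<.017); best.append((r[m].mean(),yaw,o*1000))
    best.sort(); print(n,[tuple(np.round(b,2)) for b in best[:6]])
    v=cv2.resize(np.clip(r*1.2,0,255).astype(np.uint8)[::-1,::-1],(400,400)); cv2.imwrite(f"pics/rct_{n}.png",v)
a=[cv2.imread(f"pics/rct_{n}.png") for n in("scene","top")]; cv2.imwrite("pics/rct.png",np.hstack(a))
```

```text
scene [(np.float64(66.42), np.float64(-49.0), np.float64(-0.25)), (np.float64(66.43), np.float64(-49.5), np.float64(-0.25)), (np.float64(66.46), np.float64(-48.5), np.float64(-0.25)), (np.float64(66.55), np.float64(-50.0), np.float64(-0.25)), (np.float64(66.64), np.float64(-48.0), np.float64(-0.25)), (np.float64(66.73), np.float64(-49.0), np.float64(-0.5))]
top [(np.float64(72.99), np.float64(-49.0), np.float64(0.5)), (np.float64(73.03), np.float64(-48.5), np.float64(0.5)), (np.float64(73.04), np.float64(-49.5), np.float64(0.5)), (np.float64(73.12), np.float64(-48.0), np.float64(0.5)), (np.float64(73.15), np.float64(-50.0), np.float64(0.5)), (np.float64(73.17), np.float64(-49.0), np.float64(0.75))]
```

View pics/rct.png

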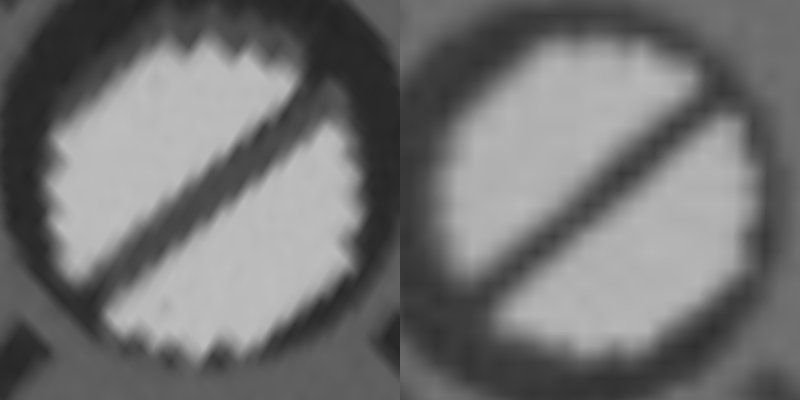

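Call:
step_arm([
  [[-0.001, 0.001, 0.02], [0, 0, 0], 1],
  [[-0.001, 0.001, 0.04], [0, 0, 0], 1],
  [[-0.001, 0.001, 0.05], [0, 0, 0], 1],
  [[-0.001, 0.001, 0.055], [0, 0, 0], 1],
  [[-0.001, 0.001, 0.06], [0, 0, 0], 1],
  [[-0.001, 0.001, 0.06], [0, 0, 0], 1],
  [[-0.001, 0.001, 0.06], [0, 0, 0], 1],
])

```text
t: 10.18
position: [0.5769, -0.3699, 0.1618]
eef_rot: [2.942, 1.1, 0.0]
force: [-0.2, -1.0, -0.8]
gripper_width: 0.0303
```

```bash
python3 plan.py .577 -.37 .157 -49; python3 ov.py 0 0 .093 .577 -.3703 -49 ov2.png
```

```text
t 10.18 pos [ 0.5769 -0.3699  0.1618] ytool yaw -48.99 tz [ 1.e-04 -1.e-04 -1.e+00] w 0.0303 F [-0.2 -1.  -0.8] j [ 0.59  0.59 -0.16  1.48  0.1   1.08 -0.44]
shift [-0.0002, 0.0007, 0.0242] turn [0.0003, -0.0001, 0.0003]
```

View pics/ov2.png

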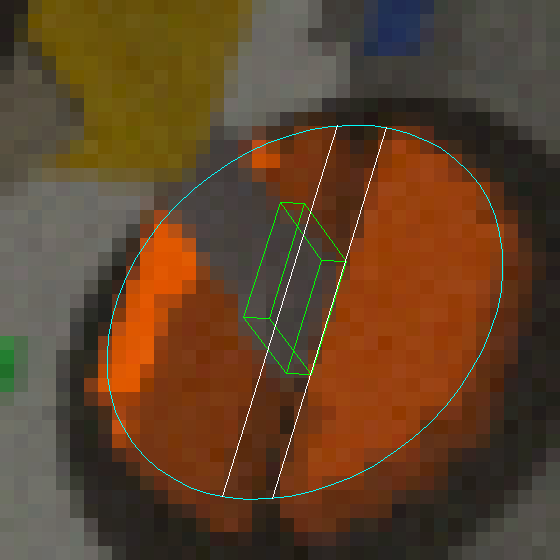

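Call:
step_arm([
  [[0, 0, 0.01], [0, 0, 0], 1],
  [[0, 0, 0.02], [0, 0, 0], 1],
  [[0, 0, 0.025], [0, 0, 0], 1],
  [[0, 0, 0.025], [0, 0, 0], 1],
  [[0, 0, 0.025], [0, 0, 0], 1],
])

```text
t: 10.85
position: [0.5769, -0.3699, 0.1568]
eef_rot: [2.943, 1.1, 0.0]
force: [-0.1, -0.1, -1.7]
gripper_width: 0.0299
```

```bash
python3 plan.py .577 -.37 .157 -133
```

```text
t 10.85 pos [ 0.5769 -0.3699  0.1568] ytool yaw -49.0 tz [ 1.e-04 -1.e-04 -1.e+00] w 0.0299 F [-0.1 -0.1 -1.7] j [ 0.59  0.6  -0.16  1.48  0.1   1.07 -0.45]
shift [-0.0002, 0.0006, -0.001] turn [0.0001, -0.0003, 2.8002]
```

Call:
step_arm([
  [[0, 0, 0], [0, 0, 0.2], 1],
  [[0, 0, 0], [0, 0, 0.4], 1],
  [[0, 0, 0], [0, 0, 0.6], 1],
  [[0, 0, 0], [0, 0, 0.8], 1],
  [[0, 0, 0], [0, 0, 1], 1],
  [[0, 0, 0], [0, 0, 1], 1],
  [[0, 0, 0], [0, 0, 1], 1],
])

```text
t: 11.72
position: [0.5768, -0.3699, 0.1568]
eef_rot: [3.127, 0.305, -0.0]
force: [-0.3, -0.3, -0.0]
gripper_width: 0.0302
```

Call:
step_arm([
  [[0, 0, 0], [0, 0, 0.2], 1],
  [[0, 0, 0], [0, 0, 0.4], 1],
  [[0, 0, 0], [0, 0, 0.6], 1],
  [[0, 0, 0], [0, 0, 0.8], 1],
  [[0, 0, 0], [0, 0, 1], 1],
  [[0, 0, 0], [0, 0, 1], 1],
  [[0, 0, 0], [0, 0, 1], 1],
])

```text
t: 12.6
position: [0.5767, -0.3698, 0.1568]
eef_rot: [-3.099, 0.514, 0.001]
force: [-2.5, 1.2, 0.7]
gripper_width: 0.0303
```

```bash
python3 plan.py .577 -.37 .157 -133;  python3 ov.py 0 0 .093 .577 -.3703 -103 ov3.png
```

```text
t 12.6 pos [ 0.5767 -0.3698  0.1568] ytool yaw -108.82 tz [-3.e-04  2.e-04 -1.e+00] w 0.0303 F [-2.5  1.2  0.7] j [ 0.43  0.59  0.1   1.5  -0.06  1.06 -1.36]
shift [0.0017, 0.0005, -0.0012] turn [0.0001, 0.0007, 0.806]
```

View pics/ov3.png

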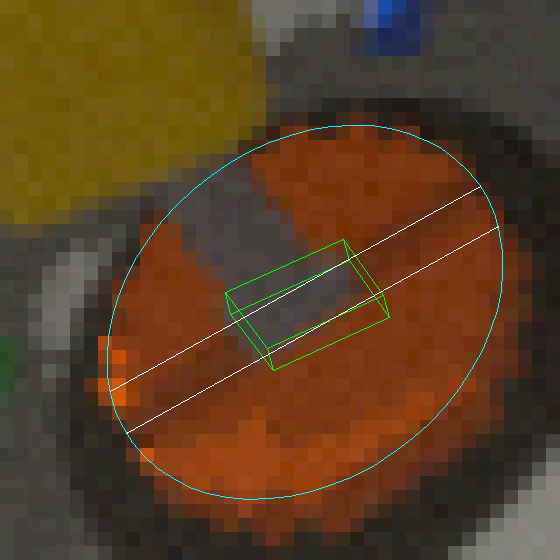

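The selector is turning with the blade; the dark slot now runs along about -103°.

Call:
step_arm([
  [[0, 0, 0], [0, 0, 0.2], 1],
  [[0, 0, 0], [0, 0, 0.4], 1],
  [[0, 0, 0], [0, 0, 0.6], 1],
  [[0, 0, 0], [0, 0, 0.8], 1],
  [[0, 0, 0], [0, 0, 0.9], 1],
  [[0, 0, 0], [0, 0, 1], 1],
  [[0, 0, 0], [0, 0, 1], 1],
])

```text
t: 13.52
position: [0.5766, -0.3697, 0.1567]
eef_rot: [-2.86, 1.3, 0.001]
force: [-3.4, 0.6, 2.2]
gripper_width: 0.0302
```

```bash
python3 -c "
from h import *
print(ctrl.get_state()['wrist_torque'])"; python3 plan.py .577 -.37 .157 -133;  python3 ov.py 0 0 .093 .577 -.3703 -133 ov4.png
```

```text
[ 0.43176815  0.76698374 -0.0295419 ]
t 13.53 pos [ 0.5766 -0.3697  0.1567] ytool yaw -138.9 tz [-5.e-04  4.e-04 -1.e+00] w 0.0302 F [-3.4  0.6  2.2] j [ 0.35  0.59  0.23  1.51 -0.15  1.06 -1.81]
shift [0.0024, -0.0002, -0.0014] turn [0.0003, 0.0012, -0.1966]
```

View pics/ov4.png

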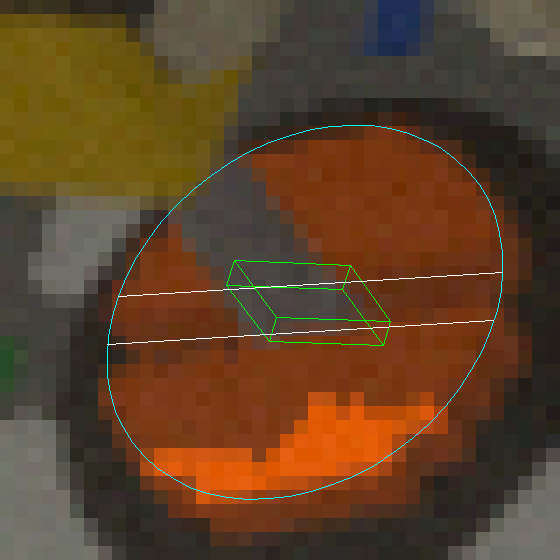

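Call:
step_arm([
  [[0, 0, 0], [0, 0, 0.1], 1],
  [[0, 0, 0], [0, 0, 0.2], 1],
  [[0, 0, 0], [0, 0, 0.3], 1],
  [[0, 0, 0], [0, 0, 0.3], 1],
  [[0, 0, 0], [0, 0, 0.3], 1],
])

```text
t: 14.2
position: [0.5767, -0.3696, 0.1566]
eef_rot: [-2.749, 1.52, 0.001]
force: [-2.1, 1.0, 1.6]
gripper_width: 0.0304
```

```bash
python3 -c "
from h import *
print(ctrl.get_state()['wrist_torque'])"; python3 plan.py .577 -.37 .157 -133;  python3 ov.py 0 0 .093 .577 -.3703 -133 ov5.png
```

```text
[0.6510856  0.91164522 0.05473143]
t 14.2 pos [ 0.5767 -0.3696  0.1566] ytool yaw -147.88 tz [-4.e-04  4.e-04 -1.e+00] w 0.0304 F [-2.1  1.   1.6] j [ 0.32  0.6   0.27  1.51 -0.17  1.06 -1.95]
shift [0.0023, -0.0002, -0.002] turn [0.0001, 0.0011, -0.496]
```

View pics/ov5.png

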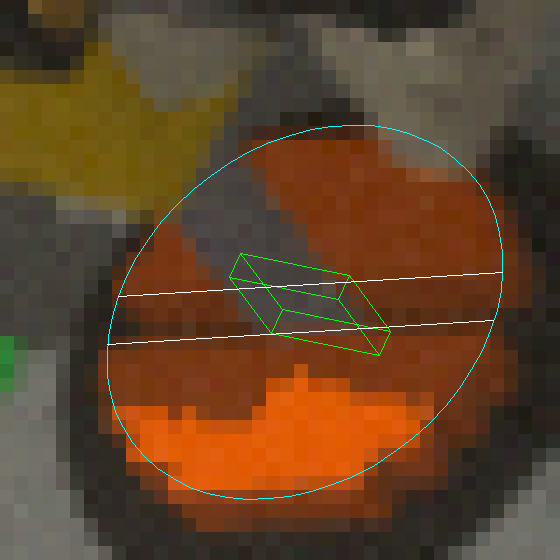

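Call:
step_arm([
  [[0, 0, 0], [0, 0, 0.1], 1],
  [[0, 0, 0], [0, 0, 0.15], 1],
  [[0, 0, 0], [0, 0, 0.15], 1],
])

```text
t: 14.62
position: [0.5768, -0.3697, 0.1566]
eef_rot: [2.687, -1.628, -0.001]
force: [-3.6, 2.6, 1.6]
gripper_width: 0.0299
```

```bash
python3 -c "
from h import *
print(ctrl.get_state()['wrist_torque'])"; python3 plan.py .577 -.37 .157 -133;  python3 ov.py 0 0 .093 .577 -.3703 -133 ov6.png
```

```text
[0.6279922  0.90855905 0.14211513]
t 14.62 pos [ 0.5768 -0.3697  0.1566] ytool yaw -152.44 tz [-3.e-04  1.e-04 -1.e+00] w 0.0299 F [-3.6  2.6  1.6] j [ 0.31  0.6   0.29  1.51 -0.19  1.06 -2.01]
shift [0.0018, -0.0003, -0.0019] turn [0.0004, 0.0006, -0.6479]
```

View pics/ov6.png

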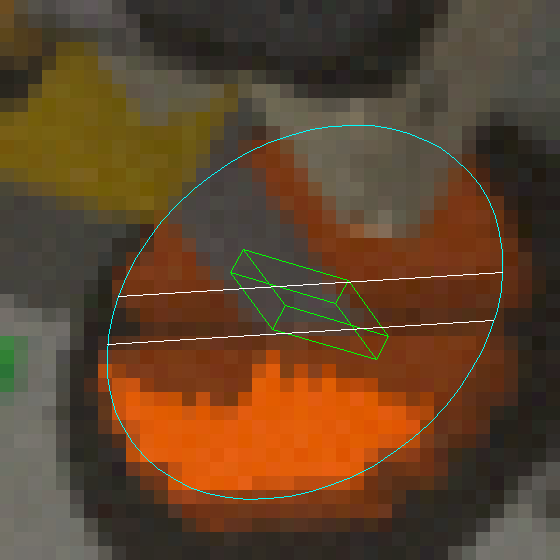

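Torque has risen above the selector's friction while the slot holds still on the green line, so it's at the stop. I'll back the blade off within its slack and lift it out.

Call:
step_arm([
  [[0, 0, 0], [0, 0, -0.25], 1],
  [[0, 0, 0], [0, 0, -0.45], 1],
  [[0, 0, 0], [0, 0, -0.5], 1],
  [[0, 0, -0.02], [0, 0, -0.5], 1],
  [[0, 0, -0.06], [0, 0, -0.5], 1],
  [[0, 0, -0.15], [0, 0, -0.5], 1],
  [[0, 0, -0.3], [0, 0, -0.5], 1],
  [[0, 0, -0.5], [0, 0, -0.5], 1],
  [[0, 0, -0.5], [0, 0, -0.5], 1],
])

```text
t: 15.8
position: [0.5787, -0.3713, 0.2622]
eef_rot: [2.874, -1.265, 0.013]
force: [-1.2, 0.1, -1.2]
gripper_width: 0.0301
```

```bash
python3 ov.py 0 0 .093 .577 -.3703 -133 ov7.png;python3 plan.py .461 -.079 .264 6.5
```

```text
t 15.85 pos [ 0.5779 -0.3706  0.2597] ytool yaw -137.51 tz [ 0.0042 -0.0024 -1.    ] w 0.03 F [-0.4 -0.3 -0.9] j [ 0.34  0.52  0.25  1.37 -0.13  1.26 -1.8 ]
shift [-1.4696, -0.5538, -0.0273] turn [0.0099, -0.0071, -4.8004]
```

View pics/ov7.png

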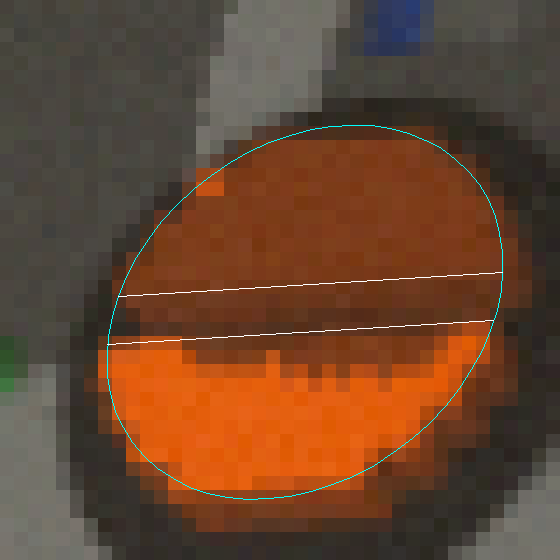

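```bash
python3 plan.py .461 -.079 .264 -84
```

```text
t 15.85 pos [ 0.5779 -0.3706  0.2597] ytool yaw -137.51 tz [ 0.0042 -0.0024 -1.    ] w 0.03 F [-0.4 -0.3 -0.9] j [ 0.34  0.52  0.25  1.37 -0.13  1.26 -1.8 ]
shift [-1.4696, -0.5538, -0.0273] turn [0.0015, -0.0095, -1.7838]
```

Call:
step_arm([
  [[-0.2, -0.08, -0.03], [0, 0, -0.2], 1],
  [[-0.4, -0.16, -0.03], [0, 0, -0.4], 1],
  [[-0.6, -0.24, -0.03], [0, 0, -0.6], 1],
  [[-0.8, -0.31, -0.03], [0, 0, -0.8], 1],
  [[-0.95, -0.36, -0.03], [0, 0, -0.9], 1],
  [[-0.95, -0.36, -0.03], [0, 0, -0.9], 1],
])

```text
t: 16.6
position: [0.5007, -0.1785, 0.2626]
eef_rot: [-3.091, 0.553, 0.002]
force: [0.3, 0.3, -0.5]
gripper_width: 0.0299
```

```bash
python3 plan.py .461 -.079 .264 -84
```

```text
t 16.6 pos [ 0.5007 -0.1785  0.2626] ytool yaw -110.28 tz [-8.0e-04  1.3e-03 -1.0e+00] w 0.0299 F [ 0.3  0.3 -0.5] j [ 0.17  0.25  0.09  1.75 -0.03  1.14 -1.65]
shift [-0.3587, -0.3978, -0.0063] turn [-0.0023, 0.0019, -0.8759]
```

Call:
step_arm([
  [[-0.18, -0.2, -0.006], [0, 0, -0.3], 1],
  [[-0.33, -0.37, -0.006], [0, 0, -0.6], 1],
  [[-0.359, -0.398, 0], [0, 0, -0.876], 1],
  [[-0.359, -0.398, 0.1], [0, 0, -0.876], 1],
  [[-0.359, -0.398, 0.2], [0, 0, -0.876], 1],
  [[-0.359, -0.398, 0.36], [0, 0, -0.876], 1],
  [[-0.359, -0.398, 0.36], [0, 0, -0.876], 1],
  [[-0.359, -0.398, 0.36], [0, 0, -0.876], 1],
])

```text
t: 17.6
position: [0.4628, -0.0819, 0.1915]
eef_rot: [3.137, 0.157, 0.001]
force: [0.8, 0.3, -0.6]
gripper_width: 0.0297
```

```bash
python3 plan.py .461 -.079 .1035 -84
python3 - <<'E'
from h import *
c=ctrl.camera("scene"); cv2.imwrite("pics/s3.png",cv2.resize(c["img"][220:320,170:290],(720,600)))
E
```

```text
t 17.6 pos [ 0.4628 -0.0819  0.1915] ytool yaw -84.27 tz [ 5.e-04 -2.e-04 -1.e+00] w 0.0297 F [ 0.8  0.3 -0.6] j [ 0.09  0.22 -0.03  1.98  0.01  0.93 -1.42]
shift [-0.0076, -0.0156, 0.4399] turn [0.0005, -0.001, -0.009]
```

View pics/s3.png

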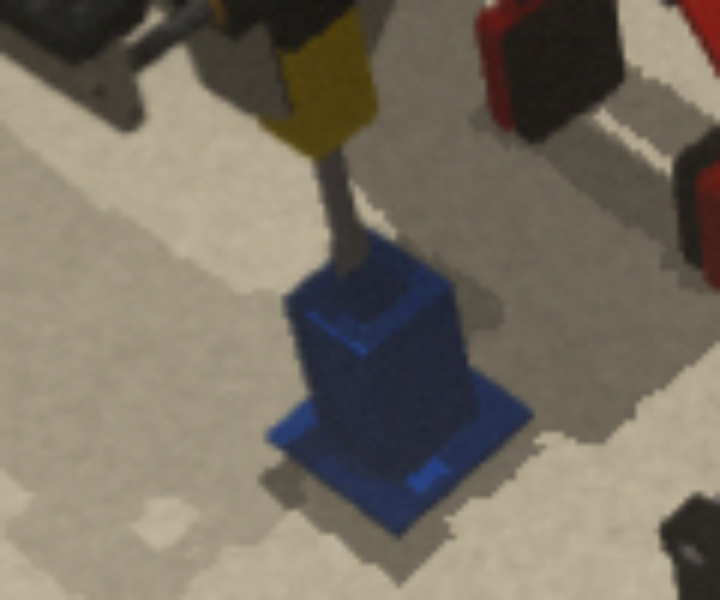

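The tip is above the stand mouth, so I'll correct by 3 mm and lower it.

Call:
step_arm([
  [[-0.008, -0.015, 0.05], [0, 0, 0], 1],
  [[-0.008, -0.015, 0.12], [0, 0, 0], 1],
  [[-0.008, -0.015, 0.2], [0, 0, 0], 1],
  [[-0.008, -0.015, 0.3], [0, 0, 0], 1],
  [[-0.008, -0.015, 0.38], [0, 0, 0], 1],
  [[-0.008, -0.015, 0.42], [0, 0, 0], 1],
  [[-0.008, -0.015, 0.435], [0, 0, 0], 1],
  [[-0.008, -0.015, 0.435], [0, 0, 0], 1],
  [[-0.008, -0.015, 0.435], [0, 0, 0], 1],
])

```text
t: 18.77
position: [0.4607, -0.0787, 0.1042]
eef_rot: [3.137, 0.159, 0.002]
force: [-0.1, -0.3, -0.2]
gripper_width: 0.03
```

```bash
python3 plan.py .461 -.079 .1035 -84
```

```text
t 18.77 pos [ 0.4607 -0.0787  0.1042] ytool yaw -84.22 tz [ 1.e-03 -1.e-04 -1.e+00] w 0.03 F [-0.1 -0.3 -0.2] j [ 0.09  0.34 -0.04  2.09  0.02  0.71 -1.44]
shift [0.0014, 0.0018, 0.0035] turn [0.0004, -0.0018, -0.0072]
```

Call:
step_arm([
  [[0, 0, 0.003], [0, 0, 0], 1],
  [[0, 0, 0.003], [0, 0, 0], 0.5],
  [[0, 0, 0.003], [0, 0, 0], 0.2],
  [[0, 0, 0.003], [0, 0, 0], 0.2],
  [[0, 0, 0.003], [0, 0, 0], 0.2],
  [[0, 0, 0.003], [0, 0, 0], 0.1],
  [[0, 0, -0.1], [0, 0, 0], 0],
  [[0, 0, -0.3], [0, 0, 0], 0],
  [[0, 0, -0.5], [0, 0, 0], 0],
  [[0, 0, -0.8], [0, 0, 0], 0],
  [[0, 0, -0.8], [0, 0, 0], 0],
])

```text
t: 20.15
position: [0.4628, -0.0788, 0.2681]
eef_rot: [3.137, 0.158, 0.013]
force: [-0.5, 0.1, -0.6]
gripper_width: 0.0919
```

```bash
python3 - <<'E'
from h import *
for n in("scene","top"):
    c=ctrl.camera(n); cv2.imwrite(f"pics/{n}4.png",c["img"]); W=cloud(c)
    for x in ctrl.regions_of(c,"screwdriver")[:1]+ctrl.regions_of(c,"headset1")[:4]:
        p=W[x["region"]]; p=p[~np.isnan(p[:,0])]; zt=np.percentile(p[:,2],97); print(n,round(x["conf"],2),x["point"],zt.round(3),rect(p[p[:,2]>zt-.008]))
E
python3 plan.py .4358 .073 .26 95
```

```text
scene 0.85 [228.6, 253.9] 0.15 [462.4 -81.8  30.1  28.7   6.7]
scene 0.85 [275.0, 226.3] 0.14 [437.2  71.4  28.1  82.7  88.9]
scene 0.69 [315.3, 192.4] 0.141 [430.9 137.   84.2 116.4   1.8]
top 0.64 [294.6, 217.2] 0.162 [642.8  84.5  21.8 389.5   5.1]
top 0.78 [247.4, 314.4] 0.143 [429.2 182.   84.8  26.    5.8]
top 0.66 [297.3, 311.9] 0.143 [437.   73.5  90.2  26.    0.5]
t 20.45 pos [ 0.4595 -0.0786  0.2625] ytool yaw -84.21 tz [-2.6e-03  1.0e-04 -1.0e+00] w 0.0917 F [ 0.3 -0.  -0.7] j [ 0.08  0.15 -0.03  1.88  0.01  1.11 -1.42]
shift [-0.0415, -0.766, 0.0128] turn [-0.0075, -0.0012, -5.9738]
```

View pics/scene4.png

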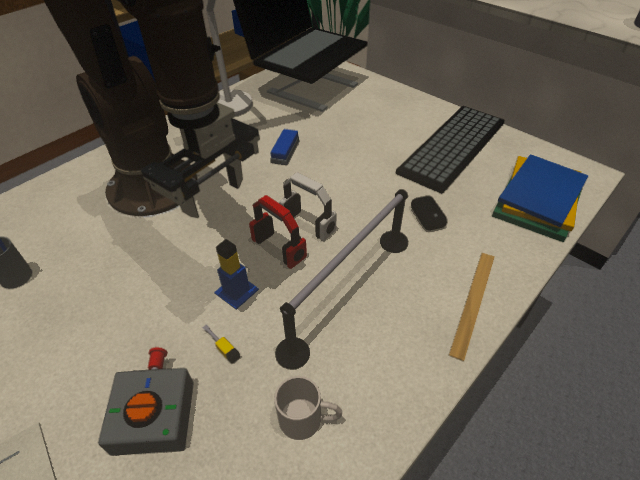

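View pics/top4.png

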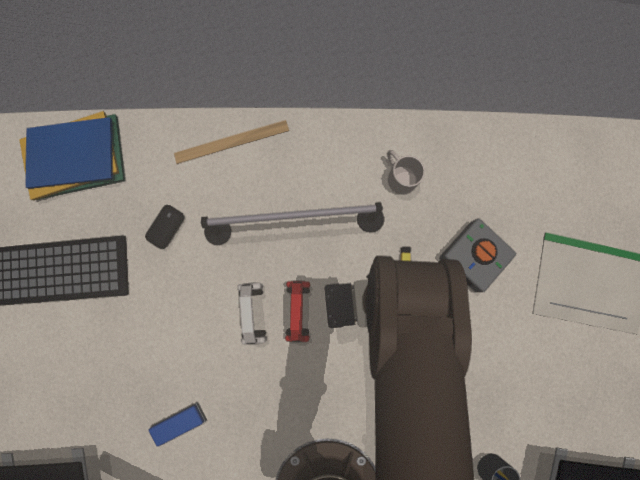

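The top view shows the slot along the green marks and the screwdriver standing in its stand. The small look-alike screwdriver, which had been standing free, now lies on the desk near (222,345) in the scene view. The headsets are unmoved, so red is next.

```bash
python3 plan.py .4366 .0725 .126 -90
```

```text
t 20.45 pos [ 0.4595 -0.0786  0.2625] ytool yaw -84.21 tz [-2.6e-03  1.0e-04 -1.0e+00] w 0.0917 F [ 0.3 -0.  -0.7] j [ 0.08  0.15 -0.03  1.88  0.01  1.11 -1.42]
shift [-0.0361, -0.7628, 0.6828] turn [-0.0005, 0.0049, 0.1928]
```

Call:
step_arm([
  [[-0.01, -0.25, 0], [0, 0, 0.1], 0],
  [[-0.02, -0.5, 0], [0, 0, 0.19], 0],
  [[-0.036, -0.74, 0.05], [0, 0, 0.19], 0],
  [[-0.036, -0.762, 0.2], [0, 0, 0.19], 0],
  [[-0.036, -0.762, 0.4], [0, 0, 0.19], 0],
  [[-0.036, -0.762, 0.45], [0, 0, 0.19], 0],
  [[-0.036, -0.762, 0.45], [0, 0, 0.19], 0],
])

```text
t: 21.32
position: [0.4375, 0.072, 0.1734]
eef_rot: [3.141, 0.002, -0.003]
force: [1.1, 0.1, 0.3]
gripper_width: 0.0918
```

```bash
cat > crowns.py <<'E'
from h import *
import sys
for n in("scene","top"):
    c=ctrl.camera(n); W=cloud(c)
    if len(sys.argv)>1: cv2.imwrite(f"pics/{n}_{sys.argv[1]}.png",c["img"])
    for x in ctrl.regions_of(c,"headset1")[:4]:
        p=W[x["region"]]; p=p[~np.isnan(p[:,0])]; zt=np.percentile(p[:,2],95); print(n,round(x["conf"],2),np.round(x["point"]),zt.round(3),rect(p[p[:,2]>zt-.008]))
E
python3 plan.py .4366 .0725 .126 -90; python3 crowns.py 5
```

```text
t 21.32 pos [0.4375 0.072  0.1734] ytool yaw -89.93 tz [-1.7e-03 -4.0e-04 -1.0e+00] w 0.0918 F [1.1 0.1 0.3] j [-0.15  0.21 -0.16  2.05  0.04  0.88 -1.9 ]
shift [-0.004, -0.0024, 0.2372] turn [0.0008, 0.0033, 0.0022]
scene 0.68 [273. 228.] 0.14 [433.9  64.6  76.   80.7  58.4]
scene 0.64 [320. 201.] 0.14 [437.3 136.   78.7 115.5   5. ]
top 0.7 [246. 286.] 0.14 [419.5 135.3  45.8 116.6  47.3]
top 0.64 [482. 253.] 0.076 [ 577.2 -369.    45.    45.7   46.1]
top 0.54 [287. 217.] 0.161 [641.2  85.6  23.8 391.6   4.9]
```

View pics/scene_5.png

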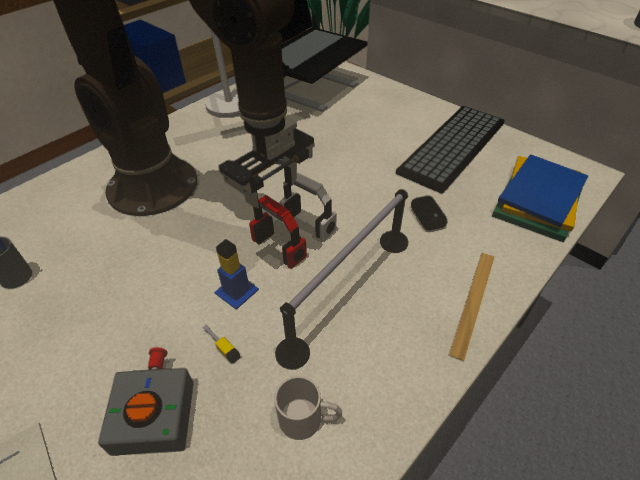

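The gripper is above the red crown, so I'll lower and grip.

Call:
step_arm([
  [[-0.003, -0.002, 0.1], [0, 0, 0], 0],
  [[-0.003, -0.002, 0.18], [0, 0, 0], 0],
  [[-0.003, -0.002, 0.237], [0, 0, 0], 0],
  [[-0.003, -0.002, 0.237], [0, 0, 0], 0],
  [[-0.003, -0.002, 0.237], [0, 0, 0], 0.5],
  [[-0.003, -0.002, 0.237], [0, 0, 0], 0.8],
  [[-0.003, -0.002, 0.237], [0, 0, 0], 1],
  [[-0.003, -0.002, 0.237], [0, 0, 0], 1],
  [[-0.003, -0.002, 0.237], [0, 0, 0], 1],
  [[-0.003, -0.002, 0.237], [0, 0, 0], 1],
  [[-0.003, -0.002, 0.237], [0, 0, 0], 1],
], grip_force=30)

```text
t: 22.9
position: [0.4372, 0.0727, 0.1263]
eef_rot: [3.142, 0.002, -0.0]
force: [-0.3, 1.1, -0.0]
gripper_width: 0.0266
```

```bash
python3 plan.py .6503 .0292 .325 -84.65
```

```text
t 22.9 pos [0.4372 0.0727 0.1263] ytool yaw -89.92 tz [-0. -0. -1.] w 0.0266 F [-0.3  1.1 -0. ] j [-0.15  0.28 -0.16  2.11  0.06  0.76 -1.92]
shift [1.0653, 0.2189, -0.9935] turn [0.0001, 0.0, -0.1755]
```

Gripped at 26.6 mm. I'll lift and then move over.

Call:
step_arm([
  [[0, 0, -0.05], [0, 0, 0], 1],
  [[0, 0, -0.15], [0, 0, 0], 1],
  [[0, 0, -0.35], [0, 0, 0], 1],
  [[0, 0, -0.55], [0, 0, 0], 1],
  [[0, 0, -0.75], [0, 0, 0], 1],
  [[0, 0, -0.95], [0, 0, 0], 1],
  [[0.05, 0.02, -1], [0, 0, 0], 1],
  [[0.2, 0.04, -1], [0, 0, -0.05], 1],
  [[0.4, 0.08, -1], [0, 0, -0.1], 1],
  [[0.6, 0.12, -1], [0, 0, -0.15], 1],
  [[0.8, 0.16, -1], [0, 0, -0.176], 1],
  [[0.95, 0.2, -1], [0, 0, -0.176], 1],
  [[1, 0.219, -1], [0, 0, -0.176], 1],
  [[1, 0.219, -1], [0, 0, -0.176], 1],
  [[1, 0.219, -1], [0, 0, -0.176], 1],
])

```text
t: 24.78
position: [0.6363, 0.0296, 0.3262]
eef_rot: [-3.138, -0.148, 0.001]
force: [-0.0, 0.4, -2.3]
gripper_width: 0.0254
```

```bash
python3 plan.py .6503 .0292 .325 -84.65; python3 crowns.py 6
```

```text
t 24.77 pos [0.6363 0.0296 0.3262] ytool yaw -84.6 tz [-7.e-04  2.e-04 -1.e+00] w 0.0254 F [-0.   0.4 -2.3] j [-0.07  0.4  -0.09  1.38  0.04  1.36 -1.64]
shift [0.0693, 0.0086, 0.0062] turn [-0.0005, 0.0013, 0.0017]
scene 0.66 [353. 212.] 0.339 [663.3  -4.8  46.9  99.2  12. ]
scene 0.59 [323. 212.] 0.122 [533.  115.7  86.7 319.2  58.3]
top 0.81 [248. 310.] 0.142 [428.6 180.8  86.1  26.2   7.6]
```

View pics/scene_6.png

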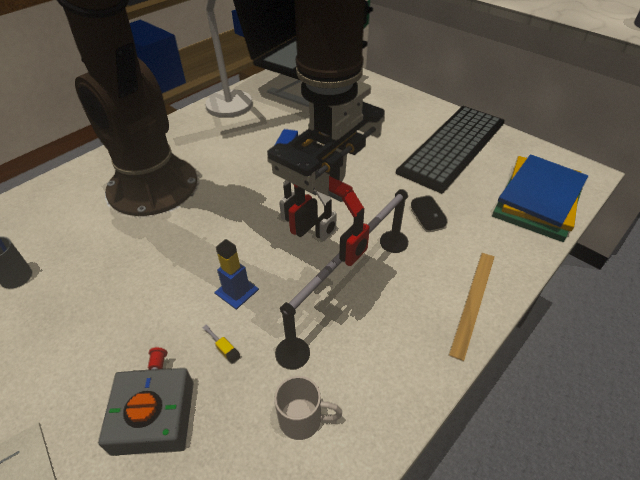

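The red headset hangs level in the gripper. I'll move it over the bar and lower it.

Call:
step_arm([
  [[0.07, 0.008, 0.05], [0, 0, 0], 1],
  [[0.07, 0.008, 0.15], [0, 0, 0], 1],
  [[0.07, 0.008, 0.3], [0, 0, 0], 1],
  [[0.07, 0.008, 0.45], [0, 0, 0], 1],
  [[0.07, 0.008, 0.6], [0, 0, 0], 1],
  [[0.07, 0.008, 0.68], [0, 0, 0], 1],
  [[0.07, 0.008, 0.74], [0, 0, 0], 1],
  [[0.07, 0.008, 0.77], [0, 0, 0], 1],
  [[0.07, 0.008, 0.77], [0, 0, 0], 1],
  [[0.07, 0.008, 0.77], [0, 0, 0], 1],
])

```text
t: 26.22
position: [0.6518, 0.0289, 0.1732]
eef_rot: [-3.138, -0.147, -0.002]
force: [-0.3, 0.8, -2.9]
gripper_width: 0.0256
```

```bash
python3 plan.py .6503 .0292 .165 -84.65; python3 crowns.py 7; python3 -c "
import cv2;i=cv2.imread('pics/scene_7.png');cv2.imwrite('pics/z7.png',cv2.resize(i[140:340,230:450],(660,600)))"
```

```text
t 26.23 pos [0.6518 0.0289 0.1732] ytool yaw -84.64 tz [ 1.4e-03  1.0e-04 -1.0e+00] w 0.0256 F [-0.3  0.8 -2.9] j [-0.07  0.53 -0.09  1.56  0.05  1.06 -1.65]
shift [-0.0076, -0.002, 0.0409] turn [-0.0, -0.0027, 0.0004]
scene 0.91 [293. 193.] 0.141 [421.8 178.6  69.   27.9   6.9]
scene 0.69 [354. 279.] 0.186 [676.5  -7.7  37.9  99.2   4.2]
top 0.58 [246. 309.] 0.142 [429.3 181.6  89.2  26.4   6.5]
```

View pics/z7.png

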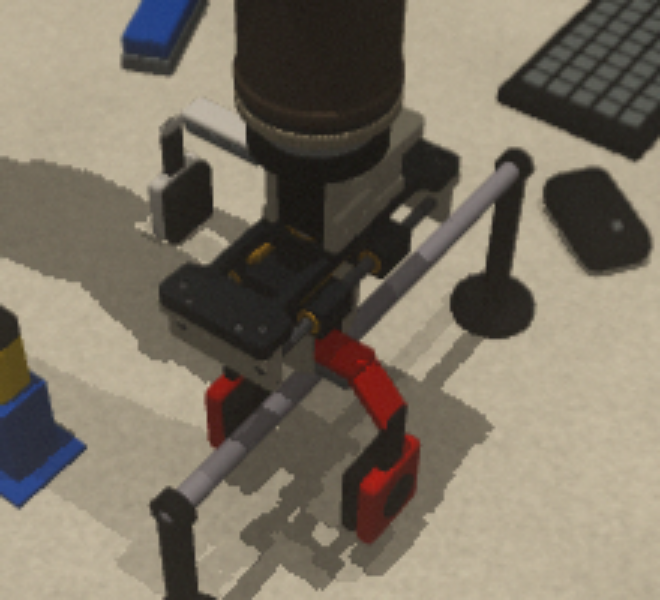

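Cups are on either side of the bar. I'll lower until the crown touches.

Call:
step_arm([
  [[-0.006, 0, 0.015], [0, 0, 0], 1],
  [[-0.006, 0, 0.03], [0, 0, 0], 1],
  [[-0.006, 0, 0.04], [0, 0, 0], 1],
  [[-0.006, 0, 0.044], [0, 0, 0], 1],
  [[-0.006, 0, 0.044], [0, 0, 0], 1],
])

```text
t: 27.05
position: [0.6501, 0.0287, 0.1641]
eef_rot: [3.138, 0.147, 0.0]
force: [-2.7, 0.8, 5.4]
gripper_width: 0.0255
```

```bash
python3 plan.py .6503 .0292 .164 -84.65
```

```text
t 27.05 pos [0.6501 0.0287 0.1641] ytool yaw -84.64 tz [ 1.e-04 -1.e-04 -1.e+00] w 0.0255 F [-2.7  0.8  5.4] j [-0.07  0.53 -0.09  1.57  0.05  1.04 -1.65]
shift [0.0015, -0.0023, 0.0007] turn [0.0002, -0.0002, 0.0005]
```

Call:
step_arm([
  [[0, 0, -0.003], [0, 0, 0], 0.9],
  [[0, 0, -0.003], [0, 0, 0], 0.7],
  [[0, 0, -0.003], [0, 0, 0], 0.5],
  [[0, 0, -0.003], [0, 0, 0], 0.4],
  [[0, 0, -0.003], [0, 0, 0], 0.4],
  [[0, 0, -0.003], [0, 0, 0], 0.4],
  [[0, 0, -0.05], [0, 0, 0], 0.4],
  [[0, 0, -0.15], [0, 0, 0], 0.4],
  [[0, 0, -0.3], [0, 0, 0], 0],
  [[0, 0, -0.5], [0, 0, 0], 0],
  [[0, 0, -0.5], [0, 0, 0], 0],
])

```text
t: 28.42
position: [0.6521, 0.0291, 0.268]
eef_rot: [-3.138, -0.147, -0.011]
force: [0.3, -0.0, -0.8]
gripper_width: 0.0803
```

```bash
python3 crowns.py 8; python3 -c "
import cv2;i=cv2.imread('pics/scene_8.png');cv2.imwrite('pics/z8.png',cv2.resize(i[140:340,230:450],(660,600)))"; python3 plan.py .4295 .1815 .25 -83.5
```

```text
scene 0.86 [329. 222.] 0.141 [527.2  83.8  77.3 342.4  46.1]
scene 0.83 [346. 271.] 0.178 [648.8  26.3  86.5  28.2   3.9]
scene 0.4 [140. 408.] 0.073 [ 576.9 -370.5   47.9   44.2   48.2]
top 0.88 [250. 308.] 0.142 [429.  181.5  86.   26.5   6.4]
t 28.62 pos [0.6496 0.0287 0.2627] ytool yaw -84.63 tz [-1.4e-03 -2.0e-04 -1.0e+00] w 0.091 F [ 0.1  0.9 -0.3] j [-0.07  0.46 -0.09  1.44  0.04  1.24 -1.64]
shift [-1.0241, -0.8635, 0.0652] turn [0.0001, 0.0028, -0.0377]
```

View pics/z8.png

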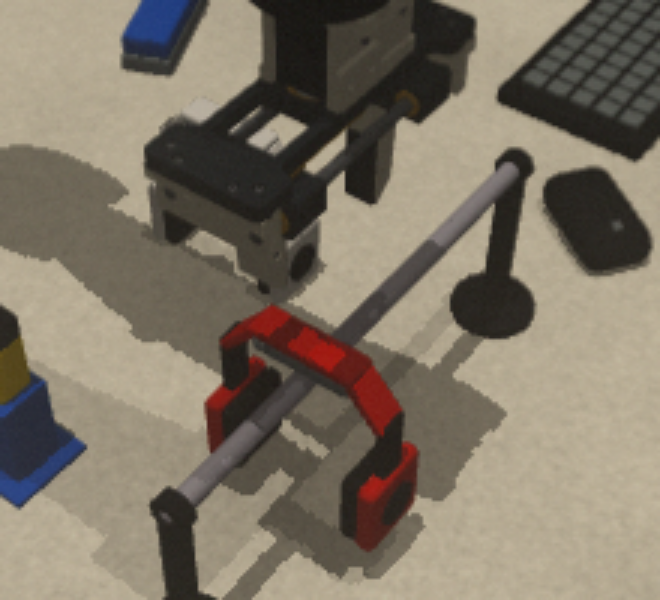

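Red hangs level on the bar. White is next.

Call:
step_arm([
  [[-0.2, -0.17, 0], [0, 0, 0], 0],
  [[-0.45, -0.38, 0], [0, 0, 0], 0],
  [[-0.7, -0.6, 0], [0, 0, 0], 0],
  [[-0.9, -0.8, 0], [0, 0, -0.03], 0],
  [[-1, -0.86, 0.05], [0, 0, -0.03], 0],
  [[-1, -0.86, 0.2], [0, 0, -0.03], 0],
  [[-1, -0.86, 0.3], [0, 0, -0.03], 0],
  [[-1, -0.86, 0.3], [0, 0, -0.03], 0],
])

```text
t: 29.62
position: [0.4335, 0.1806, 0.2018]
eef_rot: [3.135, 0.172, -0.006]
force: [0.6, 0.0, 0.3]
gripper_width: 0.0917
```

```bash
python3 plan.py .4298 .181 .126 -83.5; python3 crowns.py 9; python3 -c "
import cv2;i=cv2.imread('pics/scene_9.png');cv2.imwrite('pics/z9.png',cv2.resize(i[100:300,230:450],(660,600)))"
```

```text
t 29.62 pos [0.4335 0.1806 0.2018] ytool yaw -83.72 tz [-0.0039 -0.0019 -1.    ] w 0.0917 F [0.6 0.  0.3] j [-0.33  0.23 -0.21  1.95  0.06  0.97 -2.03]
shift [-0.0165, -0.0047, 0.379] turn [0.0029, 0.0079, -0.0074]
scene 0.82 [314. 196.] 0.14 [429.4 179.5  87.9  27.2   4.7]
scene 0.64 [344. 273.] 0.178 [650.7  26.4  84.1  26.6   3.9]
top 0.59 [318. 217.] 0.181 [649.3  28.4  87.6  25.9   4.5]
```

View pics/z9.png

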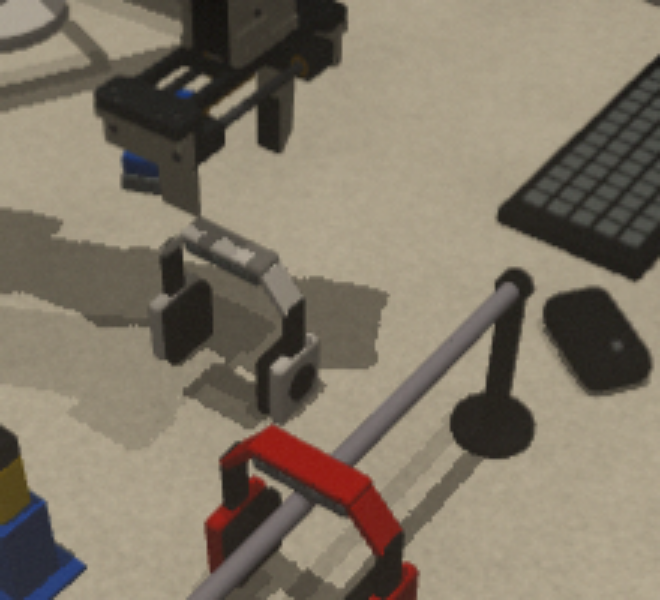

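Call:
step_arm([
  [[-0.018, -0.004, 0.1], [0, 0, 0], 0],
  [[-0.018, -0.004, 0.2], [0, 0, 0], 0],
  [[-0.018, -0.004, 0.3], [0, 0, 0], 0],
  [[-0.018, -0.004, 0.379], [0, 0, 0], 0],
  [[-0.018, -0.004, 0.379], [0, 0, 0], 0],
  [[-0.018, -0.004, 0.379], [0, 0, 0], 0.5],
  [[-0.018, -0.004, 0.379], [0, 0, 0], 0.8],
  [[-0.018, -0.004, 0.379], [0, 0, 0], 1],
  [[-0.018, -0.004, 0.379], [0, 0, 0], 1],
  [[-0.018, -0.004, 0.379], [0, 0, 0], 1],
  [[-0.018, -0.004, 0.379], [0, 0, 0], 1],
  [[-0.018, -0.004, 0.379], [0, 0, 0], 1],
], grip_force=30)

```text
t: 31.32
position: [0.4313, 0.1817, 0.1277]
eef_rot: [3.137, 0.172, -0.0]
force: [-0.1, -0.9, 0.2]
gripper_width: 0.0265
```

```bash
python3 plan.py .6401 .1388 .326 -84.65
```

```text
t 31.32 pos [0.4313 0.1817 0.1277] ytool yaw -83.73 tz [-0.e+00 -1.e-04 -1.e+00] w 0.0265 F [-0.1 -0.9  0.2] j [-0.34  0.31 -0.21  2.05  0.09  0.78 -2.07]
shift [1.0145, 0.3274, -0.9915] turn [0.0001, 0.0001, 0.0307]
```

Call:
step_arm([
  [[0, 0, -0.05], [0, 0, 0], 1],
  [[0, 0, -0.15], [0, 0, 0], 1],
  [[0, 0, -0.35], [0, 0, 0], 1],
  [[0, 0, -0.55], [0, 0, 0], 1],
  [[0, 0, -0.75], [0, 0, 0], 1],
  [[0, 0, -0.95], [0, 0, 0], 1],
  [[0.05, 0.02, -1], [0, 0, 0], 1],
  [[0.2, 0.06, -1], [0, 0, 0.03], 1],
  [[0.4, 0.13, -1], [0, 0, 0.03], 1],
  [[0.6, 0.2, -1], [0, 0, 0.03], 1],
  [[0.8, 0.26, -1], [0, 0, 0.03], 1],
  [[0.95, 0.31, -1], [0, 0, 0.03], 1],
  [[1, 0.327, -1], [0, 0, 0.03], 1],
  [[1, 0.327, -1], [0, 0, 0.03], 1],
  [[1, 0.327, -1], [0, 0, 0.03], 1],
])

```text
t: 33.2
position: [0.6362, 0.1391, 0.3277]
eef_rot: [-3.138, -0.149, 0.001]
force: [-1.2, 0.2, -1.4]
gripper_width: 0.0255
```

```bash
python3 plan.py .641 .1388 .174 -84.65; python3 crowns.py 10; python3 -c "
import cv2;i=cv2.imread('pics/scene_10.png');cv2.imwrite('pics/z10.png',cv2.resize(i[100:300,230:450],(660,600)))"
```

```text
t 33.2 pos [0.6362 0.1391 0.3277] ytool yaw -84.58 tz [-6.e-04  3.e-04 -1.e+00] w 0.0255 F [-1.2  0.2 -1.4] j [-0.22  0.43 -0.12  1.33  0.05  1.38 -1.81]
shift [0.0241, 0.0042, 0.7686] turn [-0.0006, 0.0012, 0.0024]
scene 0.77 [346. 272.] 0.178 [649.   25.6  84.9  26.6   4.1]
scene 0.57 [391. 196.] 0.339 [637.  138.9  83.1  29.3   3.8]
scene 0.45 [148. 409.] 0.07 [ 569.2 -358.9  117.3  104.5   43.4]
top 0.85 [319. 222.] 0.181 [647.8  30.   88.6  29.4   4.9]
top 0.41 [361. 215.] 0.162 [655.  -14.8  22.4 189.    3.1]
```

View pics/z10.png

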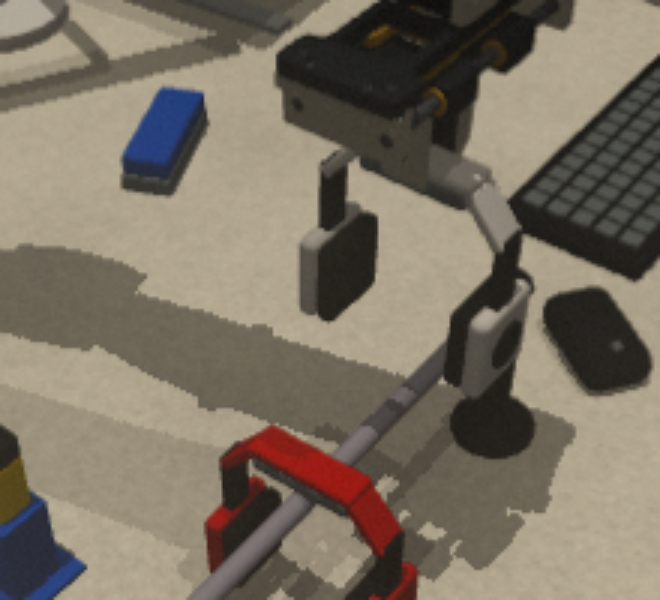

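White is level above its place and clear of red, so I'll lower it.

Call:
step_arm([
  [[0.024, 0.004, 0.05], [0, 0, 0], 1],
  [[0.024, 0.004, 0.15], [0, 0, 0], 1],
  [[0.024, 0.004, 0.3], [0, 0, 0], 1],
  [[0.024, 0.004, 0.45], [0, 0, 0], 1],
  [[0.024, 0.004, 0.6], [0, 0, 0], 1],
  [[0.024, 0.004, 0.68], [0, 0, 0], 1],
  [[0.024, 0.004, 0.74], [0, 0, 0], 1],
  [[0.024, 0.004, 0.77], [0, 0, 0], 1],
  [[0.024, 0.004, 0.79], [0, 0, 0], 1],
  [[0.024, 0.004, 0.805], [0, 0, 0], 1],
  [[0.024, 0.004, 0.81], [0, 0, 0], 1],
  [[0.024, 0.004, 0.81], [0, 0, 0], 1],
])

```text
t: 34.9
position: [0.6421, 0.1382, 0.1659]
eef_rot: [-3.138, -0.147, -0.0]
force: [-0.2, -0.2, -2.0]
gripper_width: 0.026
```

```bash
python3 plan.py .641 .1388 .166 -84.65; python3 crowns.py 11; python3 -c "
import cv2;i=cv2.imread('pics/scene_11.png');cv2.imwrite('pics/z11.png',cv2.resize(i[100:300,230:450],(660,600)))"
```

```text
t 34.9 pos [0.6421 0.1382 0.1659] ytool yaw -84.63 tz [ 3.e-04  1.e-04 -1.e+00] w 0.026 F [-0.2 -0.2 -2. ] j [-0.21  0.54 -0.12  1.55  0.07  1.05 -1.83]
shift [-0.0054, -0.0034, -0.0004] turn [-0.0001, -0.0006, 0.0006]
scene 0.88 [385. 243.] 0.178 [665.7 101.2  45.  100.3   3.3]
scene 0.86 [343. 272.] 0.178 [650.5  26.4  85.1  28.3   3.3]
top 0.68 [317. 220.] 0.181 [606.4  28.1  30.6 171.8  89.7]
```

View pics/z11.png

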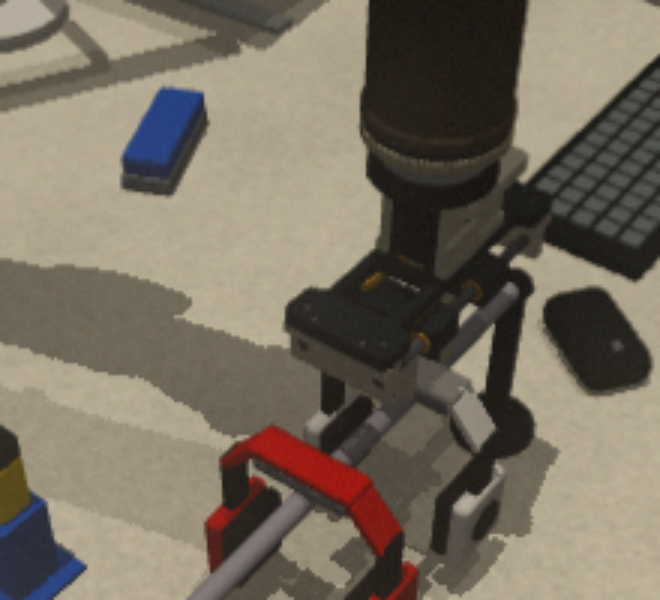

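Call:
step_arm([
  [[0, 0, 0.006], [0, 0, 0], 1],
  [[0, 0, 0.008], [0, 0, 0], 1],
  [[0, 0, 0.008], [0, 0, 0], 1],
  [[0, 0, 0.006], [0, 0, 0], 0.9],
  [[0, 0, 0.005], [0, 0, 0], 0.7],
  [[0, 0, 0.005], [0, 0, 0], 0.5],
  [[0, 0, 0.005], [0, 0, 0], 0.4],
  [[0, 0, 0.005], [0, 0, 0], 0.4],
  [[0, 0, 0.005], [0, 0, 0], 0.4],
  [[0, 0, -0.05], [0, 0, 0], 0.4],
  [[0, 0, -0.15], [0, 0, 0], 0.4],
  [[0, 0, -0.3], [0, 0, 0], 0],
  [[0, 0, -0.5], [0, 0, 0], 0],
  [[0, 0, -0.5], [0, 0, 0], 0],
])

```text
t: 36.85
position: [0.6439, 0.1388, 0.2704]
eef_rot: [-3.136, -0.147, -0.011]
force: [-0.0, -0.4, 0.2]
gripper_width: 0.0806
```

```bash
python3 crowns.py 12; python3 plan.py .5 -.3 .26 47
```

```text
scene 0.75 [376. 237.] 0.178 [640.3 135.7  87.9  27.7   4. ]
scene 0.74 [344. 272.] 0.178 [649.4  26.1  85.8  27.    6.1]
scene 0.3 [233. 291.] 0.08 [460.7 -80.2  44.4  43.2   3.8]
top 0.74 [318. 224.] 0.181 [604.2  28.2  30.8 177.1  89.6]
t 37.05 pos [0.6416 0.138  0.265 ] ytool yaw -84.63 tz [-1.3e-03 -4.0e-04 -1.0e+00] w 0.091 F [ 0.8  0.3 -0.5] j [-0.22  0.47 -0.12  1.42  0.06  1.26 -1.82]
shift [-0.9097, 2.1143, 0.0267] turn [-0.0027, 0.002, -4.3876]
```

View pics/scene_12.png

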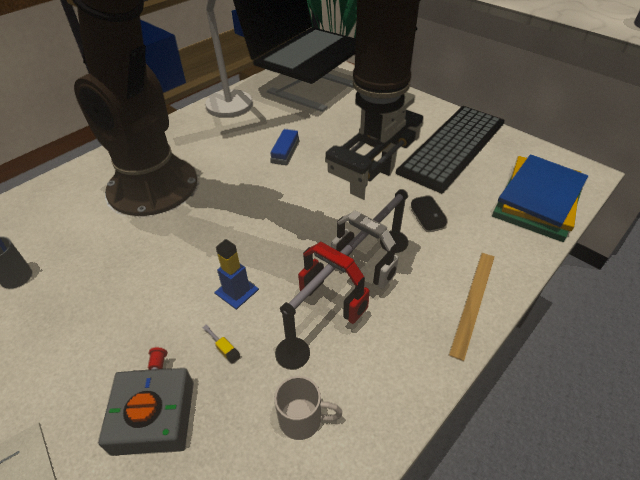

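View pics/top_12.png

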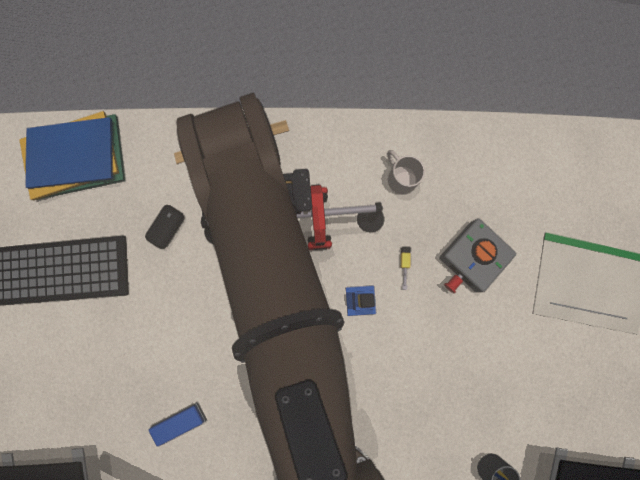

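Both headsets hang with their crowns at 178 mm. Next is the knob, so I'll measure it.

```bash
python3 - <<'E'
from h import *
a=np.radians(-42.9); p=np.array([-np.cos(a),-np.sin(a)]); q=np.array([-p[1],p[0]])
for n in("scene","top"):
    c=ctrl.camera(n); W=cloud(c); hsv=cv2.cvtColor(c["img"],cv2.COLOR_BGR2HSV)
    x,y=W[...,0],W[...,1]; near=np.hypot(x-.505,y+.303)<.06
    k=near&((cv2.inRange(hsv,(0,120,50),(9,255,255))>0)|(cv2.inRange(hsv,(170,120,50),(180,255,255))>0))
    P=W[k]; d=P[:,:2]-[.577,-.3701]; u=d@p; v=d@q
    print(n,len(P),"u",np.percentile(u,[2,20,50,80,98]).round(4),"v",np.percentile(v,[2,50,98]).round(4),"z",np.percentile(P[:,2],[2,50,98]).round(4))
    t=P[:,2]>.045; print("  top u",np.percentile(u[t],[2,50,98]).round(4),"v",np.percentile(v[t],[2,50,98]).round(4))
E
python3 plan.py .5 -.3 .26 -132.9
```

```text
scene 304 u [0.0853 0.0902 0.1029 0.1151 0.1195] v [-0.0142 -0.0037  0.0127] z [0.0367 0.0497 0.0557]
  top u [0.0853 0.103  0.1192] v [-0.0118 -0.0015  0.0113]
top 142 u [0.0872 0.0936 0.1042 0.1155 0.121 ] v [-0.0131 -0.0025  0.0094] z [0.0447 0.0513 0.0586]
  top u [0.0874 0.1042 0.121 ] v [-0.0126 -0.0025  0.0091]
t 37.15 pos [0.6415 0.138  0.2647] ytool yaw -84.63 tz [-1.8e-03 -6.0e-04 -1.0e+00] w 0.0916 F [ 0.5  0.9 -0.8] j [-0.22  0.47 -0.12  1.42  0.06  1.26 -1.82]
shift [-0.9093, 2.1142, 0.0258] turn [0.0022, 0.0031, 1.6089]
```

Call:
step_arm([
  [[-0.08, 0.2, 0], [0, 0, 0.15], 0],
  [[-0.17, 0.42, 0], [0, 0, 0.3], 0],
  [[-0.26, 0.64, 0], [0, 0, 0.45], 0],
  [[-0.35, 0.85, 0], [0, 0, 0.6], 0],
  [[-0.42, 1, 0], [0, 0, 0.75], 0],
  [[-0.42, 1, 0], [0, 0, 0.8], 0],
  [[-0.42, 1, 0], [0, 0, 0.8], 0],
])

```text
t: 38.02
position: [0.5773, -0.0677, 0.2655]
eef_rot: [-3.1, 0.507, 0.0]
force: [-0.1, 0.4, -0.2]
gripper_width: 0.0919
```

```bash
python3 plan.py .5048 -.3009 .2 -132.9
```

```text
t 38.02 pos [ 0.5773 -0.0677  0.2655] ytool yaw -108.58 tz [-1.e-04  8.e-04 -1.e+00] w 0.0919 F [-0.1  0.4 -0.2] j [ 0.02  0.33  0.01  1.63 -0.    1.18 -1.87]
shift [0.028, 1.221, 0.3268] turn [-0.0012, 0.001, 0.8106]
```

Call:
step_arm([
  [[0, 0.2, 0], [0, 0, 0.15], 0],
  [[0.01, 0.42, 0], [0, 0, 0.3], 0],
  [[0.02, 0.64, 0], [0, 0, 0.45], 0],
  [[0.02, 0.85, 0.1], [0, 0, 0.6], 0],
  [[0.03, 1, 0.2], [0, 0, 0.75], 0],
  [[0.03, 1, 0.3], [0, 0, 0.81], 0],
  [[0.03, 1, 0.3], [0, 0, 0.81], 0],
])

```text
t: 38.9
position: [0.5188, -0.2584, 0.2041]
eef_rot: [-2.925, 1.146, 0.005]
force: [-0.1, 0.5, -0.8]
gripper_width: 0.0918
```

```bash
python3 plan.py .5048 -.3009 .1 -132.9
```

```text
t 38.9 pos [ 0.5188 -0.2584  0.2041] ytool yaw -132.78 tz [-0.0028  0.0018 -1.    ] w 0.0918 F [-0.1  0.5 -0.8] j [ 0.26  0.38  0.16  1.72 -0.07  1.04 -1.88]
shift [0.0945, 0.2031, 0.5206] turn [0.0011, 0.0063, 0.0038]
```

Call:
step_arm([
  [[0.06, 0.13, 0.1], [0, 0, 0], 0],
  [[0.094, 0.2, 0.25], [0, 0, 0], 0],
  [[0.094, 0.203, 0.4], [0, 0, 0], 0],
  [[0.094, 0.203, 0.5], [0, 0, 0], 0],
  [[0.094, 0.203, 0.5], [0, 0, 0], 0],
  [[0.094, 0.203, 0.5], [0, 0, 0], 0],
])

```text
t: 39.65
position: [0.5064, -0.3024, 0.107]
eef_rot: [-2.925, 1.147, -0.003]
force: [0.6, -0.5, 0.5]
gripper_width: 0.0917
```

```bash
python3 plan.py .5048 -.3009 .024 -132.9
python3 - <<'E'
from h import *
c=ctrl.camera("scene"); cv2.imwrite("pics/k1.png",cv2.resize(c["img"][280:460,60:280],(733,600)))
E
```

```text
t 39.65 pos [ 0.5064 -0.3024  0.107 ] ytool yaw -132.83 tz [ 1.8e-03 -5.0e-04 -1.0e+00] w 0.0917 F [ 0.6 -0.5  0.5] j [ 0.34  0.5   0.15  1.81 -0.1   0.84 -1.78]
shift [-0.0115, 0.0002, 0.4151] turn [-0.0016, -0.0031, 0.0025]
```

View pics/k1.png

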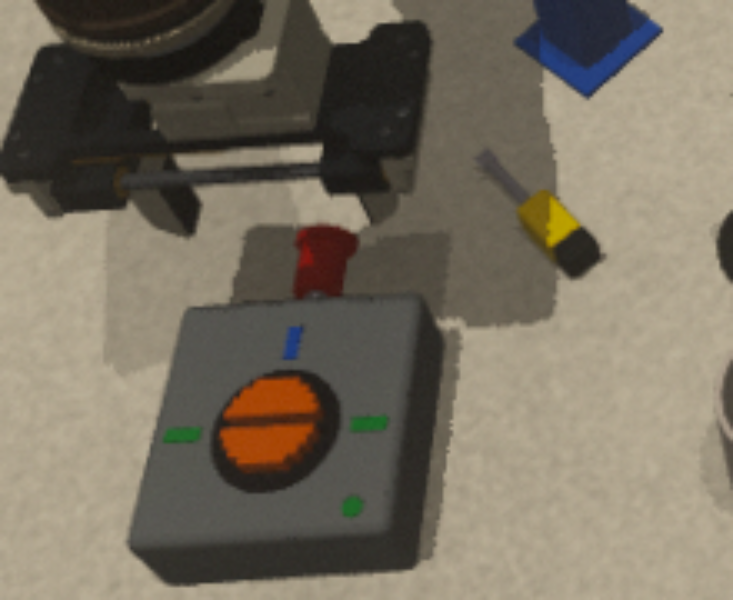

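The slot lines up with the green marks and the jaws straddle the red knob. I'll lower and grip.

Call:
step_arm([
  [[-0.009, 0, 0.1], [0, 0, 0], 0],
  [[-0.009, 0, 0.2], [0, 0, 0], 0],
  [[-0.009, 0, 0.3], [0, 0, 0], 0],
  [[-0.009, 0, 0.4], [0, 0, 0], 0],
  [[-0.009, 0, 0.4], [0, 0, 0], 0],
  [[-0.009, 0, 0.4], [0, 0, 0], 0.4],
  [[-0.009, 0, 0.4], [0, 0, 0], 0.6],
  [[-0.009, 0, 0.4], [0, 0, 0], 0.8],
  [[-0.009, 0, 0.4], [0, 0, 0], 1],
  [[-0.009, 0, 0.4], [0, 0, 0], 1],
  [[-0.009, 0, 0.4], [0, 0, 0], 1],
  [[-0.009, 0, 0.4], [0, 0, 0], 1],
], grip_force=45)

```text
t: 41.2
position: [0.5037, -0.3015, 0.0257]
eef_rot: [2.924, -1.15, -0.0]
force: [0.7, 1.2, -0.2]
gripper_width: 0.0261
```

```bash
python3 plan.py .5048 -.3009 .024 -132.9; python3 crowns.py 13
python3 - <<'E'
import cv2;i=cv2.imread("pics/scene_13.png"); cv2.imwrite("pics/k2.png",cv2.resize(i[280:460,60:280],(733,600)))
E
```

```text
t 41.2 pos [ 0.5037 -0.3015  0.0257] ytool yaw -132.94 tz [-0.  0. -1.] w 0.0261 F [ 0.7  1.2 -0.2] j [ 0.36  0.61  0.13  1.87 -0.12  0.67 -1.76]
shift [0.0019, -0.006, 0.0085] turn [0.0, 0.0, -0.0013]
scene 0.79 [348. 274.] 0.178 [649.5  26.3  84.2  26.1   4.9]
scene 0.75 [377. 239.] 0.178 [640.3 135.2  87.6  27.4   6.2]
top 0.6 [320. 221.] 0.181 [650.1  28.4  84.5  25.8   4.8]
top 0.6 [269. 219.] 0.18 [638.8 137.2  84.4  25.5   4. ]
```

View pics/k2.png

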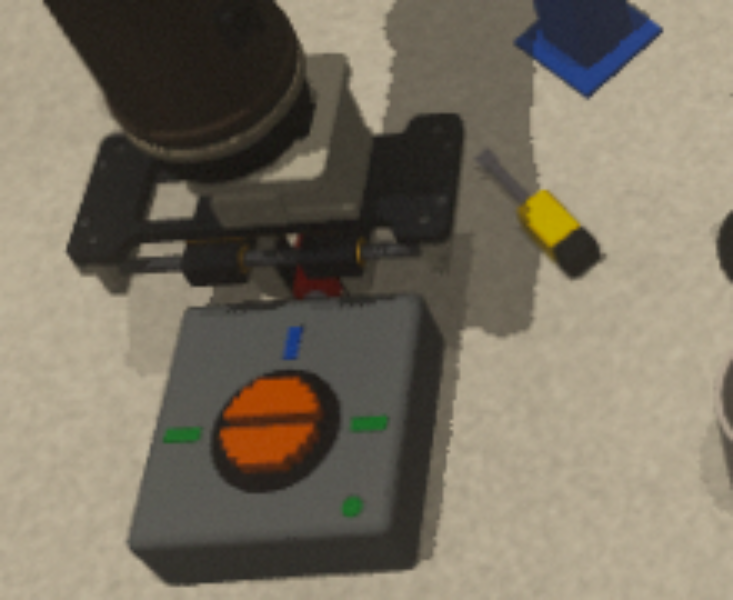

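View pics/top_13.png

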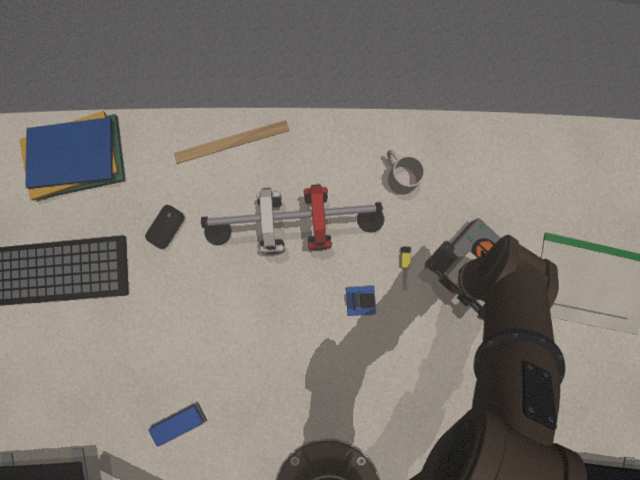

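Both headsets hang still and the grip width of 26 mm matches the knob. I'll pull.

Call:
step_arm([
  [[-0.03, 0, 0], [0, 0, 0], 1],
  [[-0.06, 0, 0], [0, 0, 0], 1],
  [[-0.09, 0, 0], [0, 0, 0], 1],
  [[-0.12, 0, 0], [0, 0, 0], 1],
  [[-0.14, 0, 0], [0, 0, 0], 1],
  [[-0.15, 0, 0], [0, 0, 0], 1],
  [[-0.153, 0, 0], [0, 0, 0], 1],
  [[-0.153, 0, 0], [0, 0, 0], 1],
  [[-0.153, 0, 0], [0, 0, 0], 1],
])

```text
t: 42.52
position: [0.4825, -0.2813, 0.0258]
eef_rot: [2.923, -1.149, 0.005]
force: [7.7, -2.9, -8.5]
gripper_width: 0.0252
```

```bash
python3 plan.py .5037 -.3015 .0257 -132.9
python3 - <<'E'
from h import *
c=ctrl.camera("scene"); cv2.imwrite("pics/k3.png",cv2.resize(c["img"][280:460,60:280],(733,600)))
E
```

```text
t 42.52 pos [ 0.4825 -0.2813  0.0258] ytool yaw -132.93 tz [ 0.0025 -0.0016 -1.    ] w 0.0252 F [ 7.7 -2.9 -8.5] j [ 0.34  0.57  0.13  1.94 -0.12  0.63 -1.78]
shift [0.1464, 0.0018, 0.001] turn [-0.001, -0.0056, -0.0009]
```

View pics/k3.png

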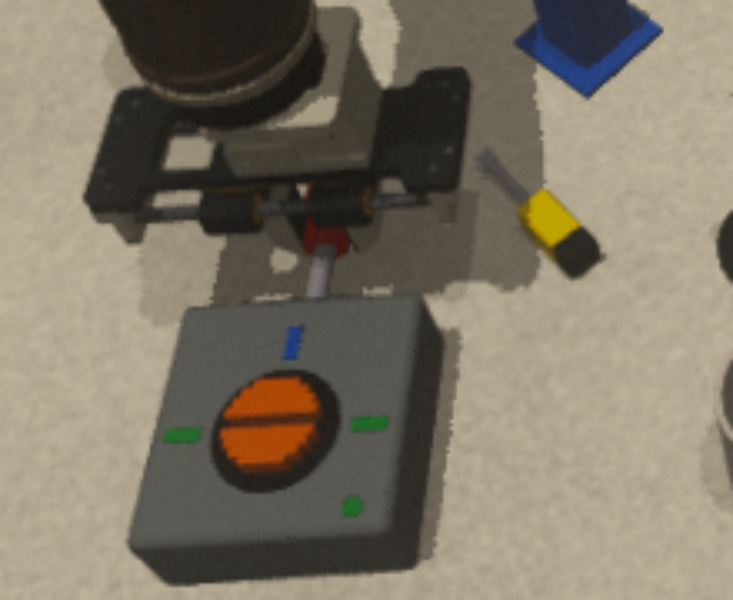

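Knob is out about 29 mm. I'll nudge it a little more to the stop and hold.

Call:
step_arm([
  [[-0.006, 0, 0], [0, 0, 0], 1],
  [[-0.012, 0, 0], [0, 0, 0], 1],
  [[-0.015, 0, 0], [0, 0, 0], 1],
  [[-0.015, 0, 0], [0, 0, 0], 1],
  [[-0.015, 0, 0], [0, 0, 0], 1],
])

```text
t: 43.2
position: [0.4819, -0.2807, 0.0259]
eef_rot: [2.922, -1.149, 0.01]
force: [13.3, -8.0, -16.2]
gripper_width: 0.0248
```

```bash
python3 plan.py .5037 -.3015 .0257 -132.9
```

```text
t 43.2 pos [ 0.4819 -0.2807  0.0259] ytool yaw -132.95 tz [ 0.0055 -0.004  -1.    ] w 0.0248 F [ 13.3  -8.  -16.2] j [ 0.34  0.57  0.13  1.95 -0.12  0.62 -1.78]
shift [0.1504, 0.0017, 0.0021] turn [-0.0016, -0.0129, -0.0016]
```

It's at the stop: 30.1 mm of travel, with the force doubled. I'll hold for over a second, then release.

Call:
step_arm([
  [[0, 0, 0], [0, 0, 0], 1],
  [[0, 0, 0], [0, 0, 0], 1],
  [[0, 0, 0], [0, 0, 0], 1],
  [[0, 0, 0], [0, 0, 0], 1],
  [[0, 0, 0], [0, 0, 0], 1],
  [[0, 0, 0], [0, 0, 0], 1],
  [[0, 0, 0], [0, 0, 0], 1],
  [[0, 0, 0], [0, 0, 0], 1],
  [[0, 0, 0], [0, 0, 0], 1],
  [[0, 0, 0], [0, 0, 0], 1],
  [[0, 0, 0], [0, 0, 0], 1],
  [[0, 0, 0], [0, 0, 0], 1],
])

```text
t: 44.7
position: [0.4819, -0.2808, 0.0259]
eef_rot: [2.922, -1.149, 0.01]
force: [13.1, -6.8, -17.0]
gripper_width: 0.0249
```

```bash
python3 plan.py .5037 -.3015 .0257 -132.9
python3 - <<'E'
from h import *
c=ctrl.camera("scene"); cv2.imwrite("pics/k4.png",cv2.resize(c["img"][280:460,60:280],(733,600)))
E
```

```text
t 44.7 pos [ 0.4819 -0.2808  0.0259] ytool yaw -132.95 tz [ 0.0055 -0.004  -1.    ] w 0.0249 F [ 13.1  -6.8 -17. ] j [ 0.34  0.57  0.13  1.95 -0.12  0.62 -1.78]
shift [0.1505, 0.0016, 0.0022] turn [-0.0016, -0.0128, -0.0016]
```

View pics/k4.png

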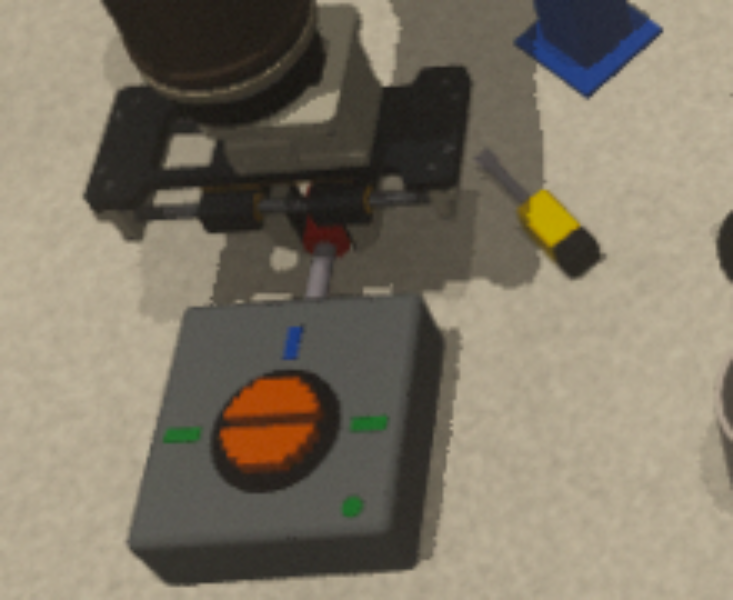

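Call:
step_arm([
  [[0, 0, 0], [0, 0, 0], 0.5],
  [[0, 0, 0], [0, 0, 0], 0.2],
  [[0, 0, 0], [0, 0, 0], 0],
  [[0, 0, 0], [0, 0, 0], 0],
  [[0, 0, 0], [0, 0, 0], 0],
  [[0, 0, 0], [0, 0, 0], 0],
  [[0, 0, 0], [0, 0, 0], 0],
  [[0, 0, -0.1], [0, 0, 0], 0],
  [[0, 0, -0.3], [0, 0, 0], 0],
  [[0, 0, -0.6], [0, 0, 0], 0],
  [[-0.1, 0, -0.9], [0, 0, 0], 0],
  [[-0.4, 0, -1], [0, 0, 0], 0],
  [[-0.4, 0, -1], [0, 0, 0], 0],
  [[-0.4, 0, -1], [0, 0, 0], 0],
])

```text
t: 46.5
position: [0.4207, -0.2242, 0.226]
eef_rot: [-2.924, 1.149, -0.002]
force: [0.3, -0.3, -0.3]
gripper_width: 0.0919
```

```bash
python3 plan.py .35 -.3 .3 -132.9; python3 crowns.py 14
python3 - <<'E'
from h import *
a=np.radians(-42.9); p=np.array([-np.cos(a),-np.sin(a)])
c=ctrl.camera("scene"); W=cloud(c); hsv=cv2.cvtColor(c["img"],cv2.COLOR_BGR2HSV)
x,y=W[...,0],W[...,1]; k=(np.hypot(x-.495,y+.295)<.07)&((cv2.inRange(hsv,(0,120,50),(9,255,255))>0)|(cv2.inRange(hsv,(170,120,50),(180,255,255))>0))
P=W[k]; u=(P[:,:2]-[.577,-.3701])@p; print("knob u",np.percentile(u,[2,50,98]).round(4))
E
```

```text
t 46.5 pos [ 0.4207 -0.2242  0.226 ] ytool yaw -132.91 tz [ 1.e-03 -3.e-04 -1.e+00] w 0.0919 F [ 0.3 -0.3 -0.3] j [ 0.24  0.19  0.17  1.93 -0.04  1.02 -1.9 ]
shift [-0.0003, 0.5181, -0.3702] turn [-0.0008, -0.0018, -0.0005]
scene 0.93 [345. 272.] 0.178 [649.3  26.5  85.7  26.8   5.2]
scene 0.69 [376. 237.] 0.178 [640.4 135.2  87.9  26.5   6.4]
scene 0.36 [156. 356.] 0.055 [ 502.1 -302.3   26.    39.    42.3]
top 0.78 [268. 218.] 0.181 [637.6 137.4  85.8  25.9   4.5]
top 0.69 [320. 217.] 0.181 [649.5  28.4  84.5  25.7   4.8]
knob u [0.0849 0.103  0.1199]
```

View pics/scene_14.png

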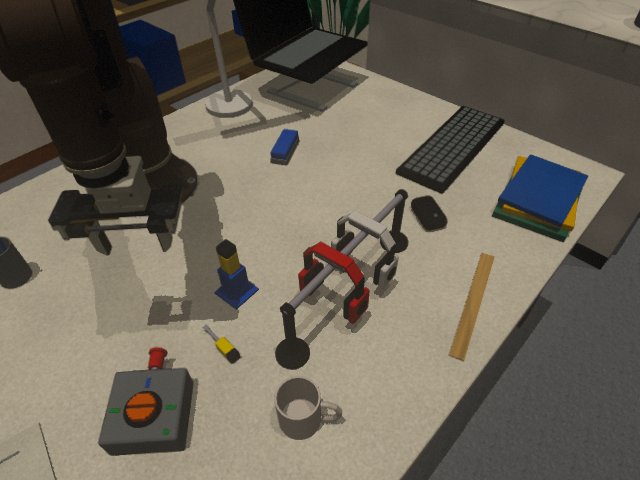

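View pics/top_14.png

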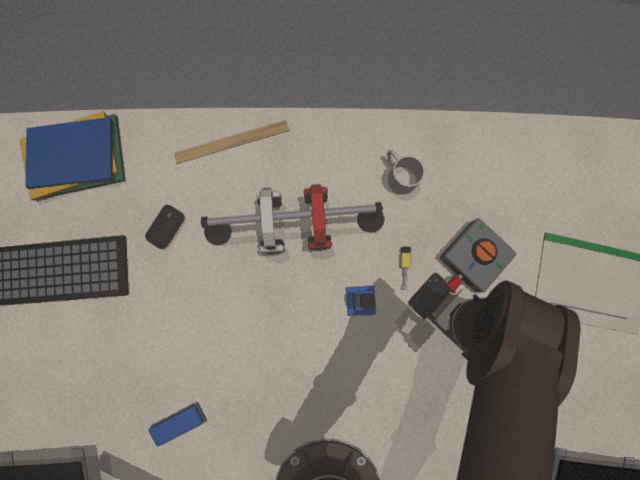

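The knob is back in, both headsets hang, and the screwdriver stands in its stand. One last check of the selector angle, then I'll hand in.

Run:
```python
from h import *
for n in("scene","top"):
    c=ctrl.camera(n)
    g=np.arange(-20,20.01,.25)/1000; X,Y=np.meshgrid(g,g,indexing='ij')
    uv=proj(c,np.stack([X+.577,Y-.370,np.full_like(X,.072)],-1).reshape(-1,3)).astype(np.float32)
    r=cv2.remap(c["img"][:,:,2].astype(np.float32),uv[:,0].reshape(X.shape),uv[:,1].reshape(X.shape),cv2.INTER_LINEAR); b=[]
    for yaw in np.arange(30,65,.5):
        a=np.radians(yaw)
        for o in np.arange(-4,4.1,.25)/1000: b.append((r[(abs(-X*np.sin(a)+Y*np.cos(a)-o)<.0025)&(np.hypot(X,Y)<.017)].mean(),yaw,o*1000))
    print(n,[tuple(np.round(v,2).tolist()) for v in sorted(b)[:3]])
```

```text
scene [(78.39, 47.0, -0.25), (78.4, 47.5, -0.25), (78.44, 47.0, -0.5)]
top [(85.76, 47.0, 0.25), (85.79, 46.5, 0.25), (85.8, 47.5, 0.25)]
```

Both cameras put the slot at 47°, and the line through the green marks is at 47.1°.

```bash
python3 -c "
from bench import ctrl
print(ctrl.job_done())"
```

```text
the job is handed in; nothing more can be done
None
```

The job is done and handed in at about 47 s of the 210 s allowed. All the steps were done in the order asked; no verdict is reported.

- **Selector:** I turned it clockwise to its stop with the big screwdriver. Both cameras put the slot at 47.0°, against 47.1° for the line through the green marks. The fingers never went near it.
- **Screwdriver:** It is upright in its stand again.
- **Headsets:** Only red and white were present. Both hang on the rail about 110 mm apart, crowns on the bar with their tops at 178 mm and one ear cup on either side. They did not move between the last checks.
- **Knob:** I pulled it out 30.1 mm to its stop, where the force roughly doubled. I held it there for about 1.5 s and let it spring back. It measured fully in afterwards.
- **Mug and mouse:** Both look unmoved in the pictures.

- **Look-alike fell over:** The small look-alike screwdriver, which stood free at the start, was lying on the desk when I looked after returning the big one. I felt no contact on the arm and my path passed well above it, but I cannot say for certain why it fell. I left it there.
- **Camera heights:** The top camera read heights about 3 mm higher than the scene camera, so I averaged the two for positions on the desk and used the given heights for z.

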